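# Present a valve ball in its dish and turn it a quarter turn

## Robot

A 6-joint arm with a two-finger parallel gripper is mounted at the origin on the work surface. World frame = base frame: x ahead of the robot, y to its left, z up, the work surface at z = 0. Lengths are in mm, angles in rad, forces in N, time in s.
With the tool pointing down it reaches from about 275 to 1000 mm from the base axis. Payload 8.4 kg.
Tool frame: the origin (TCP) lies at the very end of the fingers, on their centre line; the grasp point (between the pads) lies 19 mm behind it (r.pinch_z is the distance from the TCP to the grasp point, in mm); z points along the fingers, y is the direction in which the jaws open and shut (so a half turn about z gives the same grasp; the last joint's range is limited). The gripper opens to 85 mm and grips with 20 to 120 N. Pads are 22 mm wide; open, the fingers measure 114 mm over their backs; the gripper's body (76 mm by 85 mm) begins 54 mm behind the grasp point. The pads swing forward as they close: fully open they stand 13 mm farther back than shut.
Start: joints at [-1.181, 0.353, 1.633, -0, 1.155, -0.002], TCP at [238.657, -577.642, 198.481] pointing down, gripper open.
Joint ranges: [-2.63, 2.63], [-0.92, 2.1], [0.06, 2.66], [-1.3, 4.44], [0, 2.69], [-3.02, 3.02]. Speed limits (rad/s): [2.22, 2.22, 2.79, 3.14, 3.14, 3.14].

## Interface

Orientations are given as [roll, pitch, yaw] about the fixed x, y, z axes, in that order (R = Rz(yaw) Ry(pitch) Rx(roll)).
In Python, from rig import r, optics gives the robot as it stands.
- The arm moves only by the shell command python3 -m creep 'ROWS' [FORCE]. ROWS is JSON, a list of rows, each an object with "dp": the shift along the tool's x, y, z in mm, a list of three; "angular": the turn, a rotation vector about the tool's x, y, z in rad, a list of three; "fingers": the finger opening in mm, from 0 to 85.4. In form: [{"dp": [dx, dy, dz], "angular": [wx, wy, wz], "fingers": fingers}, ...]. A call has 1 to 5 rows; each row is the pose to reach, as a shift and turn from the pose commanded when the call began, along the tool's axes at that moment; what a row does not reach only later rows make up. A row lasts 1/12 s, in which the tool goes at most 41.7 mm and 7.16 degrees, less where a joint would pass 70% of its speed; a pose out of reach is approached as far as the arm can. A call with a gripper value outside its range is refused whole. The fingers move at their own pace and stop on an object; FORCE is the grip in N (left out, the last holds). Time passes only in rows, so rows that repeat a pose let the fingers close. It gives the time, the measured TCP pose, the force and the opening at its end, in the units of the state.
- r.sense(): the state, without advancing time (a new reading comes with each control period).
- optics.grab_frame(name): name is "side" or "top"; returns the picture (420x560x3 uint8, blue, green, red); there is no depth.
- optics.camera_params(name): a dict with "fx", "fy", "cx", "cy" (pixels), "eye" and "rotation" of the camera in the world. Camera axes: x right, y up, looking along -z (the intrinsics and any distortion apply to the point x, -y, -z); pixel columns grow to the right and rows downward; lengths in mm; the calibration is good to about 2 mm. A picture is of the moment at which its call begins. camera_params takes no time and is no camera call.
- r.sign_off(): hands the job in, once; it reports no verdict.
The state is a dict: "clock": time; "qpos": joint angles; "qvel": joint speeds; "joint_efforts": joint torques, N m; "eef_pos": TCP position; "tcp_rot": TCP orientation; "contact_force": force on the tool from outside, world axes, zero at the start; "wrist_torque": the same for the moment, N m; "opening": opening from 0.0 (shut) to 1.0 (fully open).
Only numpy, scipy, OpenCV 4.12 (cv2) and the standard library are available. Lean on these libraries where they do the work, as an engineer would, in place of code of your own. Each camera call takes 0.05 s, during which the arm holds its last target.

## Task

Pick the orange valve ball out of the green crate, leaving the other fittings in the crate, and set it gently (do not drop it) in the middle of the white dish while the dish still stands on the mat. Then take the dish by its red handle, lift it straight up about a hand's breadth (10 cm), level and not yet turned, with the ball staying over the blue middle, and only then turn the dish a quarter turn (either way round, so that its handle points square to the mat's white line) to show the customer the other side, always level and the ball always over the blue middle. Finish while still holding the dish up like that, still, carried by the gripper alone; do not disturb the other goods on the counter.

Things in the scene. Friction and masses are not known exactly. Their poses are not given: they have to be found in the camera images.
- ball: orange smooth ball (a valve ball), diameter 42 mm, about 45 g, lying loose on the crate floor among the fittings; origin at its centre; its axes mean nothing. It can roll.
- dish: white round dish, rim 126 mm across, 26 mm high, about 140 g, loose on the mat. Origin at the centre of its underside, z up. Blue middle of radius 34 mm. A red upright handle stands outside the rim on the dish's own -x side. At the start its x axis lies along the mat's x axis (within 0.05 rad), so the handle is at the mat's -x end.
- middle (a point): centre of the dish's inner floor, 6 mm above the dish's origin. Flat to radius 14 mm, then rising 17 degrees to 6 mm higher at radius 34 mm (the edge of the blue), then 28 degrees to the rim, 20 mm above this point at radius 60 mm. A ball resting here has its centre 21 mm above this point and settles within about 15 mm of the centre.
- handle (a point): grip point inside the red handle, 83 mm from the dish's centre along the dish's -x axis, 55 mm above its underside. Handle: upright block 26 mm (along the dish's x) by 14 mm (along its y), top 78 mm above the dish's underside; pinch it from above across the 14 mm, fingers closing along the dish's y. Axes as the dish's.
- mat: fixed black rubber mat, 240 mm (x) by 200 mm (y), 4 mm thick; the dish stands on its centre (within 10 mm). Origin at the centre of its underside, on the counter (height 0). A white line runs through its middle along its x axis. It lies left or right of the robot's middle, the crate on the other side.
- crate: fixed green open crate, 300 mm (x) by 260 mm (y), 50 mm high, walls and floor 5 mm thick. Origin at the centre of its underside, on the counter. The ball and three fittings lie in it, one each at four places near x = +-62 mm, y = +-55 mm in the crate's frame (within 10 mm); which is where varies.
- elbow: grey plastic pipe elbow in the crate, legs 36 mm long, 32 mm high; origin below its corner
- collar: black plastic pipe collar in the crate, 44 mm across, 30 mm high; origin at the centre of its underside
- endcap: white plastic end cap in the crate, 42 mm across, 26 mm high; origin at the centre of its underside
- cartridge: white sealant cartridge standing at the back of the counter, 48 mm across, 215 mm high; origin at the centre of its underside
- tape: grey roll of tape lying at the back, 100 mm across, 48 mm high; origin at the centre of its underside
- carton: small cardboard carton at the back, 70 by 130 mm, 60 mm high; origin at the centre of its underside
- wrench: wrench lying at the back of the counter, low; origin at its underside
- tub: grey tub with a blue band, 90 mm across, 85 mm high, at the right; origin at the centre of its underside
Things that resemble listed ones, but are neither listed nor needed, are in the scene too. Of the things that look like the cartridge, the largest one is meant.

How it is judged (in metres and radians):
On the way, in this order (a step that is already met when the one before it is completed fails the run):
1. the ball lies at rest in the middle of the dish, let go, the dish still standing on the mat (horizontal distance between ball and dish below 0.034 m and z of ball in the frame of dish below 0.045 m and contact force between the fingers and ball below 0.05 N and linear speed of ball below 0.08 m/s and height (world z) of dish below 0.02 m and horizontal distance between dish and mat below 0.05 m), for 0.3 s.
2. the dish is lifted, level and not yet turned, with the ball over its middle (height (world z) of dish above 0.06 m and contact force between the fingers and dish above 0.5 N and horizontal distance between ball and dish below 0.034 m and z of ball in the frame of dish below 0.045 m and angle between the x axis of dish and the x axis of mat, either way round below 0.3 rad and angle between dish's own z axis and vertical below 0.15 rad), for 0.2 s.
At the end, for the whole second after the job is handed in: Dish held by the gripper alone, over 60 mm above the counter, still, level within 0.12 rad, its x axis square to the mat's line within 0.15 rad (either way); ball in it, untouched, within 34 mm of its centre; the three fittings still in the crate (height (world z) of dish above 0.06 m and contact force between the fingers and dish above 0.5 N and horizontal distance between ball and dish below 0.034 m and z of ball in the frame of dish below 0.045 m and contact force between the fingers and ball below 0.05 N and contact force between each of mat, crate, cartridge, tape, carton, wrench, tub, elbow, collar, endcap and dish below 0.05 N and angle between the x axis of dish and the y axis of mat, either way round below 0.15 rad and angle between dish's own z axis and vertical below 0.12 rad and linear speed of dish below 0.03 m/s and linear speed of ball below 0.06 m/s and x of elbow in the frame of crate between -0.15 and 0.15 m and y of elbow in the frame of crate between -0.13 and 0.13 m and x of collar in the frame of crate between -0.15 and 0.15 m and y of collar in the frame of crate between -0.13 and 0.13 m and x of endcap in the frame of crate between -0.15 and 0.15 m and y of endcap in the frame of crate between -0.13 and 0.13 m and height (world z) of each of elbow, collar, endcap below 0.06 m); the arm keeps its last pose, push and grip.
It fails at once if the ball leaves the middle of the dish (34 mm from its centre) while the dish is off the mat (height (world z) of dish above 0.025 m and (horizontal distance between ball and dish above 0.034 m or z of ball in the frame of dish above 0.055 m)).
It fails at once if the lifted dish tilts more than 0.2 rad (height (world z) of dish above 0.025 m and angle between dish's own z axis and vertical above 0.2 rad).
It fails at once if the ball is dropped into the dish (faster than 0.8 m/s, let go) (horizontal distance between ball and dish below 0.06 m and contact force between the fingers and ball below 0.05 N and linear speed of ball above 0.8 m/s).
It fails at once if goods on the counter are disturbed (moved more than 40 mm) (distance of any of cartridge, tape, carton, wrench, tub from where it was at the start of the episode above 0.04 m).
It also fails if it takes over 72 s, if anything falls off the work surface, if the arm or the gripper's body presses on something with over 40 N, if the wrist force passes 120 N, or if a joint passes its speed limit or range.

## Working session

There is one attempt and no reset: what is moved stays moved. The work goes in short steps, Python scripts to look and compute and a shell command to move; the robot and the scene stay as the last step left them, time stands still between calls to the robot, and variables do not carry over. Pictures are saved under pics/ and viewed, and the job is handed in when it is done.

```bash
ls; mkdir -p pics; python3 - <<'E'
from rig import r, optics
import cv2
print(r.sense()); print(r.pinch_z)
for n in("side","top"):
    im=optics.grab_frame(n); cv2.imwrite(f"pics/{n}0.png",im); print(n,optics.camera_params(n))
E
```

```text
pics
{'clock': 0.0, 'qpos': array([-1.18141303e+00,  3.53628653e-01,  1.63415555e+00, -2.16145933e-05,
        1.15520467e+00, -2.42152318e-03]), 'qvel': array([ 0.00211847, -0.00103575,  0.00127739, -0.00095399,  0.00092564,
        0.00040604]), 'joint_efforts': array([-3.76523210e-03, -6.05255699e+01, -3.42068195e+01, -2.46053469e-04,
        9.48456698e-03,  7.33028128e-05]), 'eef_pos': array([ 238.43823761, -577.15125758,  197.76473144]), 'tcp_rot': array([-3.14019640e+00,  1.63814851e-05,  3.91813569e-01]), 'contact_force': array([ 0.24900952,  0.04292269, -0.96108985]), 'wrist_torque': array([-0.04718781, -0.01235657, -0.01822821]), 'opening': 1.000313814599136}
18.700000000000003
side {'fx': 421.7952578042456, 'fy': 421.7952578042456, 'cx': 274.8509346395826, 'cy': 211.6489726196879, 'eye': array([ 294.07835278, -873.11180901,  600.88792975]), 'rotation': array([ 1.01016321,  0.00246777, -0.39852399])}
top {'fx': 492.7854344312494, 'fy': 492.7854344312494, 'cx': 283.6915428285073, 'cy': 215.85456173967842, 'eye': array([ 394.9800373 , -130.39868261, 1530.82396755]), 'rotation': array([ 0.15657077,  0.00499618, -1.550547  ])}
```

View pics/side0.png

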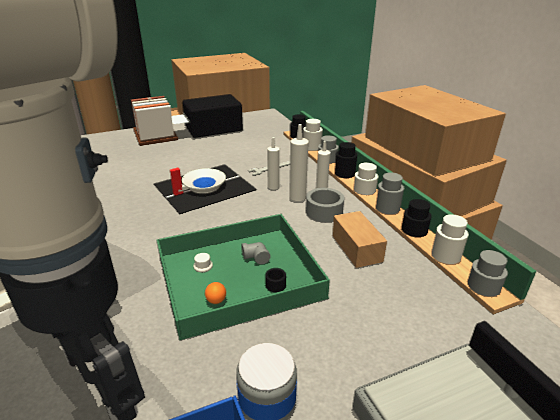

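View pics/top0.png

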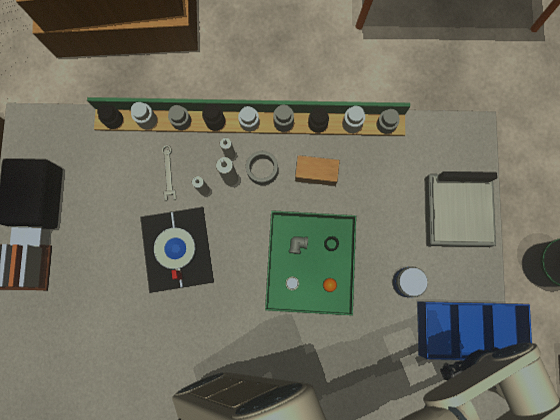

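The ball shows at top (330,285) and side (215,293). The dish is at top (176,248), with its red handle at (175,274). The only things that could be taken for the ball are the carton (317,170 top) and the white end cap (292,284 top), which is round but not orange. For the dish, only the white end cap and the white tub lid at (410,282) come close, and neither has a blue middle or a handle. I'll measure next.

```bash
cat > h.py <<'E'
from rig import r, optics
import cv2, numpy as np
from scipy.spatial.transform import Rotation as R
def cam(n):
    p=optics.camera_params(n); return p, R.from_euler('xyz',p['rotation']).as_matrix()
def ray(n,uv):
    p,M=cam(n); d=np.array([(uv[0]-p['cx'])/p['fx'],-(uv[1]-p['cy'])/p['fy'],-1.])
    d=M@d; return p['eye'],d/np.linalg.norm(d)
def onz(n,uv,z):
    e,d=ray(n,uv); return e+d*(z-e[2])/d[2]
def proj(n,X):
    p,M=cam(n); c=M.T@(np.asarray(X,float)-p['eye']); return np.array([p['cx']+p['fx']*c[0]/-c[2],p['cy']-p['fy']*c[1]/-c[2]])
def tri(a,b):
    e1,d1=ray('side',a); e2,d2=ray('top',b)
    t=np.linalg.lstsq(np.c_[d1,-d2],e2-e1,rcond=None)[0]
    P,Q=e1+t[0]*d1,e2+t[1]*d2; return (P+Q)/2,np.linalg.norm(P-Q)
def blobs(im,lo,hi,amin=15):
    hsv=cv2.cvtColor(im,cv2.COLOR_BGR2HSV); m=cv2.inRange(hsv,np.array(lo),np.array(hi))
    n,l,s,c=cv2.connectedComponentsWithStats(m)
    return [(c[i].round(2),s[i].tolist()) for i in range(1,n) if s[i,4]>=amin]
COL=dict(orange=((6,170,120),(16,255,255)),red=((0,170,90),(5,255,255)),blue=((105,150,60),(125,255,255)),green=((60,90,30),(85,255,255)))
E
python3 - <<'E'
from h import *
for n in('side','top'):
    im=cv2.imread(f'pics/{n}0.png')
    for k,(a,b) in COL.items(): print(n,k,[(x[0].tolist(),x[1]) for x in blobs(im,a,b)])
    c=(215,293) if n=='side' else (330,285)
    cr=im[c[1]-40:c[1]+40,c[0]-40:c[0]+40]; cv2.imwrite(f'pics/ball_{n}.png',cv2.resize(cr,(400,400)))
a=cv2.imread('pics/ball_side.png');b=cv2.imread('pics/ball_top.png');cv2.imwrite('pics/ballcrop.png',np.hstack([a,b]))
im=cv2.imread('pics/top0.png')[200:300,135:220];im2=cv2.imread('pics/side0.png')[150:220,140:270]
cv2.imwrite('pics/dishcrop.png',np.hstack([cv2.resize(im,(425,500)),cv2.resize(im2,(370,500))]))
E
```

```text
side orange [([151.32, 105.52], [135, 103, 33, 6, 44]), ([214.94, 292.53], [205, 282, 21, 22, 325])]
side red [([175.88, 180.66], [170, 168, 13, 27, 231])]
side blue [([203.82, 182.2], [193, 178, 22, 10, 172]), ([241.15, 409.54], [171, 387, 125, 33, 1819])]
side green [([271.38, 49.86], [135, 0, 241, 146, 20805]), ([370.26, 163.34], [355, 147, 36, 37, 303]), ([424.1, 204.83], [401, 180, 51, 53, 705]), ([237.61, 274.47], [157, 214, 172, 126, 12606]), ([500.99, 262.43], [463, 225, 73, 74, 1559])]
top orange [([329.55, 284.46], [324, 279, 12, 12, 100])]
top red [([173.82, 274.05], [172, 270, 5, 9, 39])]
top blue [([175.01, 248.13], [165, 238, 21, 21, 343]), ([471.15, 326.06], [426, 302, 106, 58, 3457])]
top green [([245.15, 101.56], [88, 98, 322, 9, 865]), ([317.87, 214.91], [272, 211, 84, 18, 126]), ([310.64, 265.11], [266, 214, 90, 101, 7166]), ([331.29, 243.4], [327, 239, 10, 10, 77])]
```

View pics/ballcrop.png

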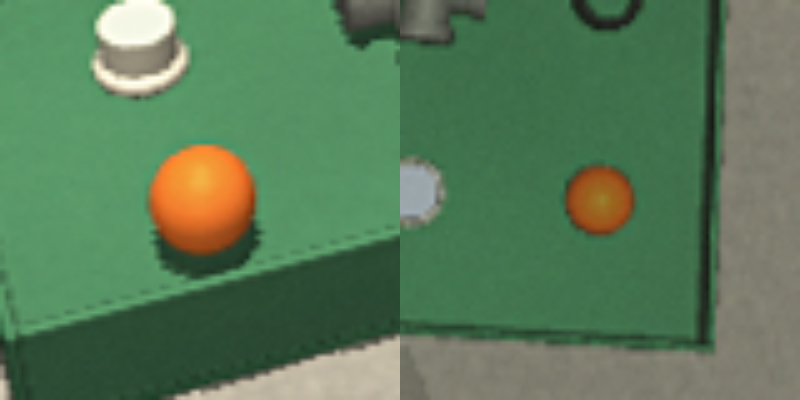

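View pics/dishcrop.png

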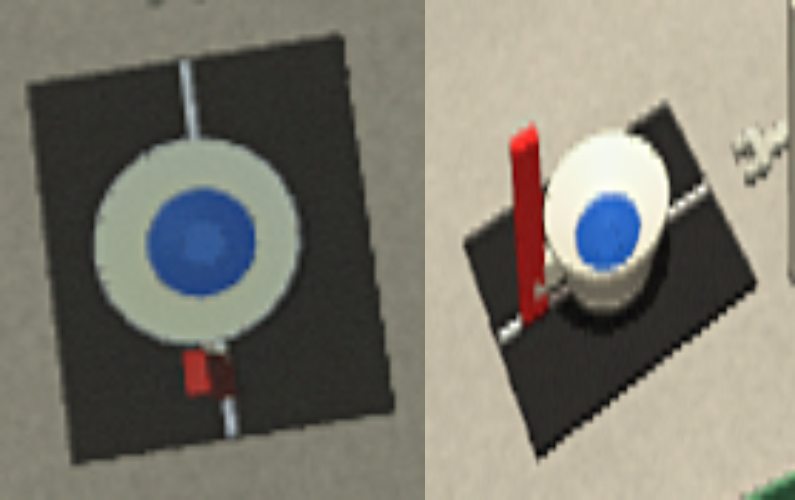

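The crops show a smooth orange ball lying clear of the other fittings, and the dish with its red handle towards the robot. In the top view the bright patch is the handle's top, and the dark patch is its side.

```bash
python3 - <<'E'
from h import *
P,g=tri((214.94,292.53),(329.55,284.46)); print('ball',P.round(1),g, onz('top',(329.55,284.46),26).round(1),onz('side',(214.94,292.53),26).round(1))
im=cv2.imread('pics/top0.png'); hsv=cv2.cvtColor(im,cv2.COLOR_BGR2HSV)
roi=np.zeros(im.shape[:2],np.uint8); roi[200:300,135:220]=255
m=cv2.inRange(hsv,(0,0,0),(180,120,75))&roi
dish=cv2.bitwise_not(m)&roi
hull=cv2.convexHull(np.vstack(cv2.findContours(cv2.morphologyEx(m,cv2.MORPH_OPEN,np.ones((2,2))),cv2.RETR_EXTERNAL,cv2.CHAIN_APPROX_NONE)[0]))
rect=cv2.boxPoints(cv2.minAreaRect(hull)); W=np.array([onz('top',p,4) for p in rect]); print('mat',W.round(1),W.mean(0).round(1), [np.linalg.norm(W[i]-W[i-1]).round(1) for i in range(4)])
mx=[W[i]-W[i-1] for i in range(4)]
mx=max(mx,key=np.linalg.norm); mx*=np.sign(mx[0]); print('mat yaw',np.degrees(np.arctan2(mx[1],mx[0])))
# white/blue dish: rim ellipse
w=(cv2.inRange(hsv,(0,0,95),(180,110,255))|cv2.inRange(hsv,*map(np.array,COL['blue'])))&roi
w=cv2.morphologyEx(w,cv2.MORPH_CLOSE,np.ones((3,3))); w=cv2.morphologyEx(w,cv2.MORPH_OPEN,cv2.getStructuringElement(cv2.MORPH_ELLIPSE,(15,15)))
for c in cv2.findContours(w,cv2.RETR_EXTERNAL,cv2.CHAIN_APPROX_NONE)[0]:
    if cv2.contourArea(c)<800 or cv2.contourArea(c)>2500: continue
    e=cv2.fitEllipse(c); print('rim',e,onz('top',e[0],30).round(1), 'dia',[np.linalg.norm(onz('top',(e[0][0]-s/2,e[0][1]),30)-onz('top',(e[0][0]+s/2,e[0][1]),30)) for s in e[1]])
print('blue',onz('top',(175.01,248.13),16).round(1),onz('side',(203.82,182.2),16).round(1))
# handle top bright
print('handle red px'); print(im[268:282,168:184].tolist() and '')
for v in range(267,284): print(v,[f"{hsv[v,u,0]}/{hsv[v,u,1]}/{hsv[v,u,2]}" for u in range(169,182)])
# crate
gm=cv2.inRange(hsv,np.array(COL['green'][0]),np.array(COL['green'][1])); gm[:200]=0; gm[320:]=0
h=cv2.convexHull(np.vstack(cv2.findContours(gm,0,1)[0])); b=cv2.boxPoints(cv2.minAreaRect(h)); W=np.array([onz('top',p,50) for p in b]); print('crate',W.round(1),W.mean(0).round(1))
E
```

```text
ball [ 424.2 -260.6   28.4] 1.7293050822026501 [ 425.1 -261.    26. ] [ 423.8 -258.    26. ]
mat [[623.8 336.    4. ]
 [657.3 133.6   4. ]
 [419.7  89.2   4. ]
 [387.6 286.8   4. ]] [522.1 211.4   4. ] [np.float64(241.3), np.float64(205.1), np.float64(241.7), np.float64(200.2)]
mat yaw 10.5901384168566
rim ((173.844970703125, 247.82272338867188), (39.82018280029297, 41.09645462036133), 35.664939880371094) [526.3 215.5  30. ] dia [np.float64(121.80809711768427), np.float64(125.71215391116061)]
blue [526.7 215.   16. ] [525.4 217.7  16. ]
handle red px

267 ['52/22/174', '49/24/178', '47/30/177', '44/37/174', '46/34/174', '48/29/175', '47/30/171', '45/27/170', '54/22/172', '50/20/152', '46/23/143', '53/18/113', '68/18/112']
268 ['70/15/105', '57/20/116', '53/26/117', '63/20/125', '65/23/132', '69/22/114', '48/23/146', '46/23/147', '35/23/134', '98/17/163', '93/18/145', '90/4/58', '10/59/26']
269 ['20/25/31', '0/0/39', '90/39/39', '94/69/59', '93/77/60', '0/52/49', '13/48/95', '35/25/130', '29/40/128', '56/20/178', '54/21/183', '53/28/83', '30/30/34']
270 ['50/17/44', '54/33/39', '6/131
[... 1687 characters left out ...]
/23/44', '40/19/41', '40/36/43', '17/44/41', '150/3/80', '99/15/170', '90/7/114']
281 ['30/27/47', '45/31/49', '43/38/47', '23/22/47', '23/21/48', '38/23/45', '20/18/43', '45/33/47', '23/24/43', '24/34/37', '94/19/96', '101/25/190', '98/23/122']
282 ['30/35/44', '30/18/43', '35/33/47', '42/28/46', '30/17/45', '30/17/45', '24/29/44', '36/27/47', '35/36/42', '25/39/39', '90/11/70', '103/26/183', '102/23/144']
283 ['24/29/44', '30/6/44', '23/45/45', '35/34/45', '30/18/43', '21/39/46', '30/28/45', '23/21/48', '30/23/44', '34/45/40', '18/34/38', '100/26/179', '102/25/184']
crate [[ 347.3  -68.8   50. ]
 [ 644.9  -79.9   50. ]
 [ 607.1 -941.    50. ]
 [ 313.1 -903.7   50. ]] [ 478.1 -498.4   50. ]
```

```bash
cat >> h.py <<'E'
def to(x,y,z,yaw=None):
    s=r.sense(); M=R.from_euler('xyz',s['tcp_rot']); d=M.inv().apply(np.array([x,y,z])-s['eef_pos'])
    rv=np.zeros(3) if yaw is None else (M.inv()*R.from_euler('xyz',[np.pi,0,yaw])).as_rotvec()
    print('t',round(s['clock'],2),'pos',s['eef_pos'].round(1),'rot',s['tcp_rot'].round(3),'dp',d.round(1),'ang',rv.round(3),'F',s['contact_force'].round(1),'open',round(s['opening']*85.4,1),'q6',s['qpos'][5].round(2))
E
python3 - <<'E'
from h import *
H=onz('top',(173.8,274.05),82); print('handle',H.round(1)); D=np.array([526.4,215.6])
v=D-H[:2]; print(np.linalg.norm(v),np.degrees(np.arctan2(v[1],v[0])))
e,d=ray('side',(175.88,168)); print('side handle top',onz('side',(175.8,169.5),82).round(1))
print('tub',onz('top',(410,282),85).round(0),'cart',onz('top',(224,165),215).round(0),'tape',onz('top',(262,168),48).round(0), 'endcap',onz('top',(292,284),30).round(0))
to(424.5,-260.5,150,.2)
E
```

```text
handle [444.9 199.4  82. ]
83.05926250526929 11.256454354190348
side handle top [447.3 197.3  82. ]
tub [ 436. -489.   85.] cart [741.  47. 215.] tape [777. -48.  48.] endcap [ 424. -147.   30.]
t 0.1 pos [ 238.5 -577.2  197.8] rot [-3.14  -0.     0.392] dp [ 292.8 -221.6   48.1] ang [-0.001  0.     0.192] F [-0.   0.6 -0.5] open 85.5 q6 -0.0
```

```bash
python3 -m creep '[{"dp":[20,-15,0],"angular":[0,0,0.02],"fingers":85},{"dp":[48,-37,0],"angular":[0,0,0.04],"fingers":85},{"dp":[78,-59,0],"angular":[0,0,0.08],"fingers":85},{"dp":[108,-81,0],"angular":[0,0,0.12],"fingers":85},{"dp":[138,-103,0],"angular":[0,0,0.16],"fingers":85}]' 25; python3 -c "
from h import *
to(424.5,-260.5,150,.2)"
```

```text
clock: 0.52
eef_pos: [327.1, -428.1, 198.1]
tcp_rot: [-3.141, 0.0, 0.229]
contact_force: [0.6, -0.2, 0.6]
opening: 0.992
t 0.52 pos [ 327.1 -428.1  198.1] rot [-3.141  0.     0.229] dp [ 132.9 -141.1   48.2] ang [-0.001  0.     0.029] F [ 0.6 -0.2  0.6] open 84.7 q6 0.42
```

```bash
python3 -m creep '[{"dp":[28,-30,0],"angular":[0,0,0.01],"fingers":85},{"dp":[58,-61,5],"angular":[0,0,0.02],"fingers":85},{"dp":[88,-94,20],"angular":[0,0,0.02],"fingers":85},{"dp":[116,-123,35],"angular":[0,0,0.02],"fingers":85},{"dp":[132,-140,48],"angular":[0,0,0.02],"fingers":85}]' 25; python3 -c "
from h import *
to(424.5,-260.5,80,.2)"
```

```text
clock: 0.93
eef_pos: [424.2, -260.9, 150.3]
tcp_rot: [3.141, -0.001, 0.212]
contact_force: [0.7, -0.4, -0.4]
opening: 0.996
t 0.93 pos [ 424.2 -260.9  150.3] rot [ 3.141e+00 -1.000e-03  2.120e-01] dp [ 0.3 -0.4 70.3] ang [ 0.    -0.001  0.012] F [ 0.7 -0.4 -0.4] open 85.1 q6 0.8
```

```bash
python3 -m creep '[{"dp":[0,0,20],"angular":[0,0,0],"fingers":85},{"dp":[0,0,45],"angular":[0,0,0],"fingers":85},{"dp":[0,0,65],"angular":[0,0,0],"fingers":85},{"dp":[0,0,80],"angular":[0,0,0],"fingers":85},{"dp":[0,0,90],"angular":[0,0,0],"fingers":85}]' 25; python3 -c "
from h import *
s=optics.grab_frame('side'); t=optics.grab_frame('top')
cv2.imwrite('pics/a1.png',np.hstack([cv2.resize(s[200:360,120:320],(400,320)),cv2.resize(t[200:330,260:420],(394,320))]))
print(blobs(s,*COL['orange']),blobs(t,*COL['orange']))
to(424.5,-260.5,14,.2)"
```

```text
clock: 1.35
eef_pos: [422.3, -262.4, 58.7]
tcp_rot: [-3.14, 0.002, 0.212]
contact_force: [0.9, 1.1, 0.3]
opening: 0.998
[(array([214.77, 292.77]), [205, 283, 21, 21, 329])] []
t 1.45 pos [ 422.  -262.5   59. ] rot [-3.139e+00  2.000e-03  2.120e-01] dp [ 2.9 -1.3 45. ] ang [-0.002  0.002  0.012] F [0.1 0.2 1.3] open 84.9 q6 0.8
```

View pics/a1.png

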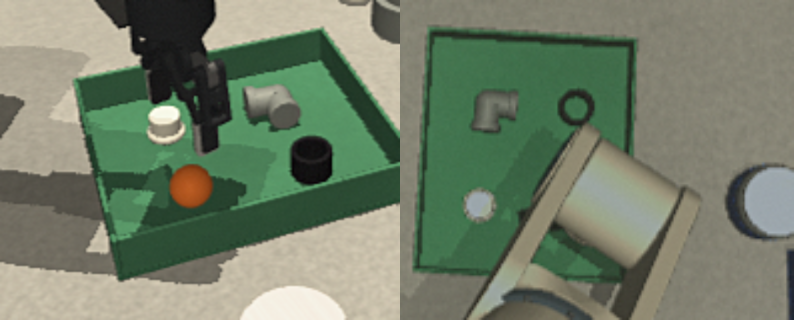

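```bash
python3 -c "
from h import *
p=np.array([422,-262.4,59]);y=np.array([.21,-.977,0])
for k in(-49,0,49): print(k,proj('side',p+k*y+[0,0,13]).round(0))
print(proj('side',[424.5,-260.5,26]))
s=optics.grab_frame('side');cv2.imwrite('pics/a2.png',cv2.resize(s[130:360,120:340],(765,800*0+600)))"
```

```text
-49 [201. 263.]
0 [213. 276.]
49 [225. 291.]
[215.62260731 293.26830539]
```

View pics/a2.png

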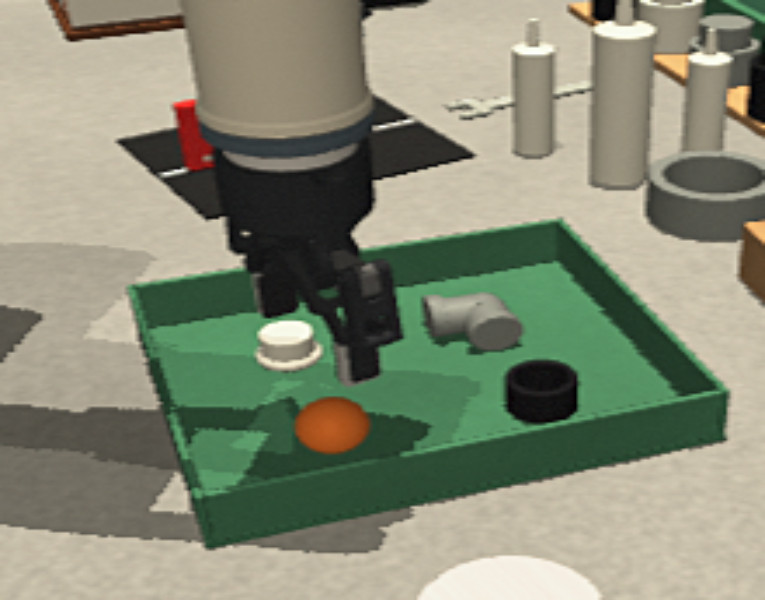

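```bash
python3 -c "
from h import *
for z in (59,72,85,100):
  a=onz('side',(223.5,277),z);b=onz('side',(199,249.6),z);print(z,a.round(0),b.round(0),np.linalg.norm(a-b).round(0),((a+b)/2).round(0))
print(r.sense()['qpos'],r.sense()['eef_pos'])
print(cv2.imread('pics/side0.png')[1,1])
s0=cv2.imread('pics/side0.png'); cv2.imwrite('pics/f0.png',cv2.resize(s0[300:420,50:200],(750,600)))
print(proj('side',[238.4,-577.2,198]).round(0))
"
```

```text
59 [ 444. -258.   59.] [ 422. -153.   59.] 107.0 [ 433. -206.   59.]
72 [ 440. -272.   72.] [ 419. -171.   72.] 104.0 [ 429. -222.   72.]
85 [ 437. -287.   85.] [ 415. -188.   85.] 102.0 [ 426. -238.   85.]
100 [ 432. -304.  100.] [ 412. -208.  100.] 99.0 [ 422. -256.  100.]
[-5.59493925e-01  3.46167221e-01  2.01635748e+00  4.59429909e-06
  7.80641366e-01  7.99650400e-01] [ 422.72734835 -262.95949373   60.0693256 ]
[102 123 133]
[112. 417.]
```

View pics/f0.png

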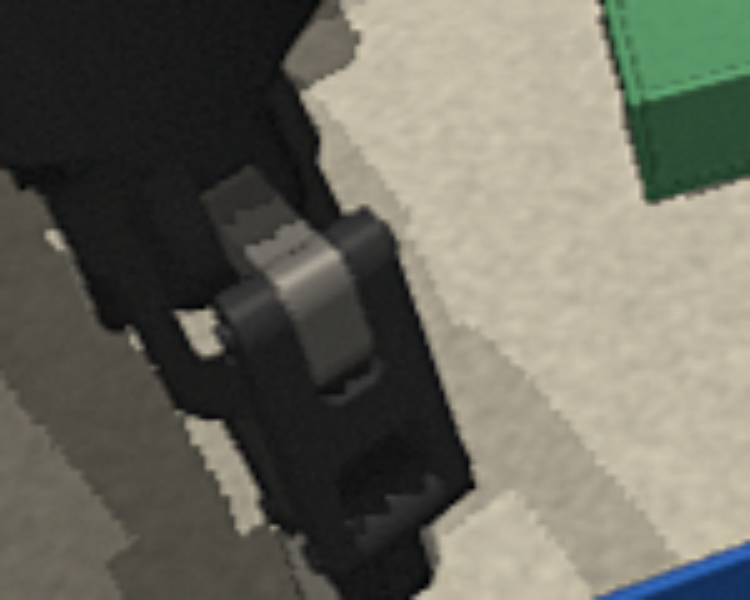

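```bash
python3 -c "
from h import *
for z in(198,211,240): print(z,proj('side',[238.4+.382*49,-577.2-.924*49,z]).round(0),proj('side',[238.4-.382*49,-577.2+.924*49,z]).round(0))
s=optics.grab_frame('side');cv2.imwrite('pics/a3.png',cv2.resize(s[200:300,170:270],(600,600),interpolation=cv2.INTER_CUBIC))"
```

```text
198 [137. 452.] [ 90. 387.]
211 [134. 444.] [ 87. 379.]
240 [128. 426.] [ 80. 362.]
```

View pics/a3.png

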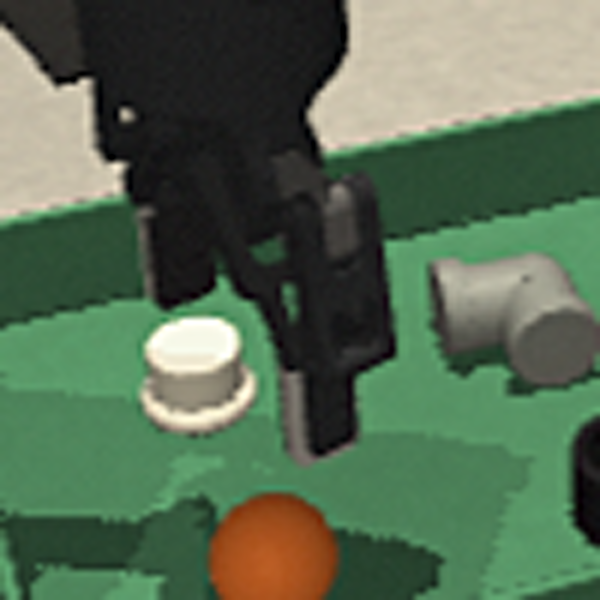

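```bash
python3 -m creep '[{"dp":[0,0,5],"angular":[0,0,0],"fingers":85},{"dp":[0,0,10],"angular":[0,0,0],"fingers":85},{"dp":[0,0,15],"angular":[0,0,0],"fingers":85},{"dp":[0,0,18],"angular":[0,0,0],"fingers":85},{"dp":[0,0,18],"angular":[0,0,0],"fingers":85}]' 25; python3 -c "
from h import *
s=optics.grab_frame('side'); t=optics.grab_frame('top')
cv2.imwrite('pics/a4.png',np.hstack([cv2.resize(s[200:320,150:270],(400,400),interpolation=cv2.INTER_CUBIC),cv2.resize(t[200:330,260:390],(400,400))]))
print(blobs(s,*COL['orange']))
to(424.5,-260.5,14,.2)"
```

```text
clock: 1.97
eef_pos: [422.7, -263.0, 41.9]
tcp_rot: [-3.141, 0.001, 0.212]
contact_force: [0.2, -0.0, 0.1]
opening: 0.995
[(array([214.71, 292.87]), [205, 283, 21, 21, 323])]
t 2.07 pos [ 423.1 -263.1   42.4] rot [-3.141  0.     0.212] dp [ 1.9 -2.3 28.4] ang [-0.     0.     0.012] F [ 0.1  0.5 -0.4] open 84.9 q6 0.8
```

View pics/a4.png

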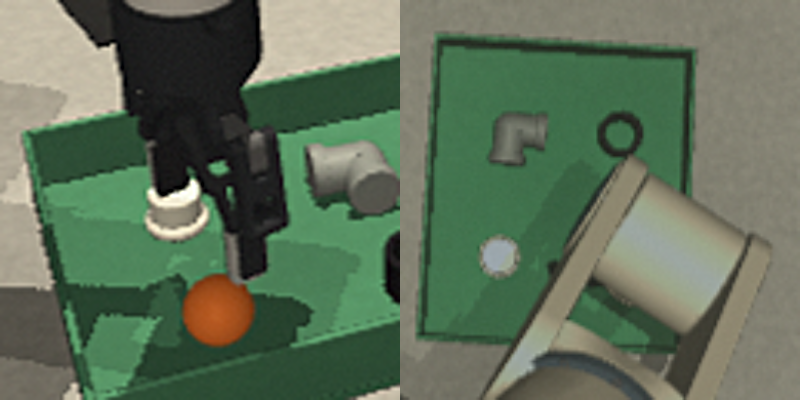

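```bash
python3 -c "
from h import *
for z in(211,240):
  for k in(-49,0,49): print(z,k,proj('top',[238.4+.382*k,-577.2-.924*k,z]).round(0))
t=cv2.imread('pics/top0.png');cv2.imwrite('pics/t0.png',cv2.resize(t[300:420,400:560],(800,600)))
print(proj('side',[432,-311,55]).round(0),proj('side',[432,-311,85]).round(0),proj('side',[432,-271,55]).round(0))
"
```

```text
211 -49 [440. 366.]
211 0 [458. 358.]
211 49 [475. 351.]
240 -49 [444. 367.]
240 0 [462. 360.]
240 49 [479. 353.]
[226. 298.] [225. 286.] [220. 284.]
```

View pics/t0.png

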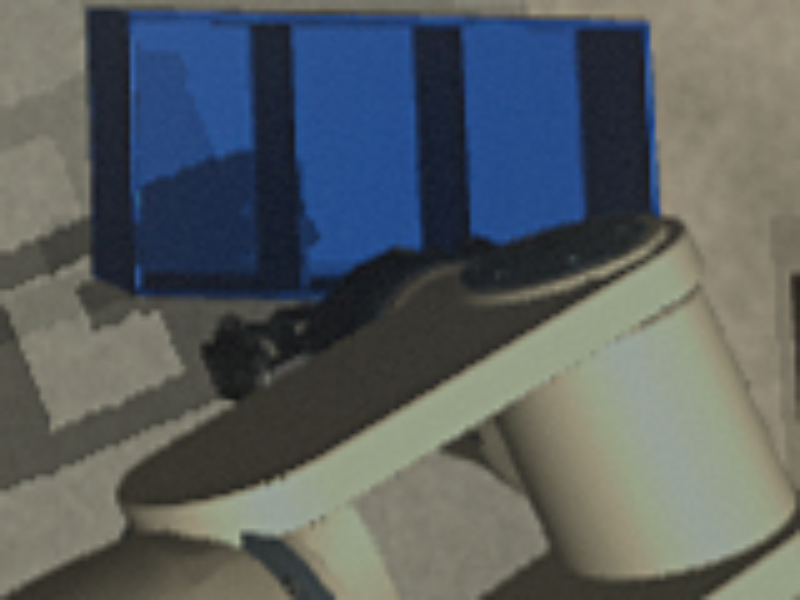

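```bash
python3 -m creep '[{"dp":[0.5,-1,7],"angular":[0,0,0],"fingers":85},{"dp":[1,-2,14],"angular":[0,0,0],"fingers":85},{"dp":[1.5,-2,21],"angular":[0,0,0],"fingers":85},{"dp":[1.5,-2,26],"angular":[0,0,0],"fingers":85},{"dp":[1.5,-2,28],"angular":[0,0,0],"fingers":85}]' 25; python3 -c "
from h import *
s=optics.grab_frame('side')
cv2.imwrite('pics/a5.png',cv2.resize(s[200:320,150:270],(600,600),interpolation=cv2.INTER_CUBIC))
print(blobs(s,*COL['orange']))
to(424.5,-260.5,14,.2)"
```

```text
clock: 2.48
eef_pos: [423.6, -260.5, 13.3]
tcp_rot: [-3.14, 0.001, 0.212]
contact_force: [-1.0, -0.1, -0.4]
opening: 0.991
[(array([213.18, 293.42]), [205, 283, 20, 20, 261])]
t 2.53 pos [ 423.6 -260.5   13.3] rot [-3.14e+00  1.00e-03  2.12e-01] dp [ 0.9  0.2 -0.7] ang [-0.001  0.001  0.012] F [-0.2  0.4  0. ] open 85.1 q6 0.8
```

View pics/a5.png

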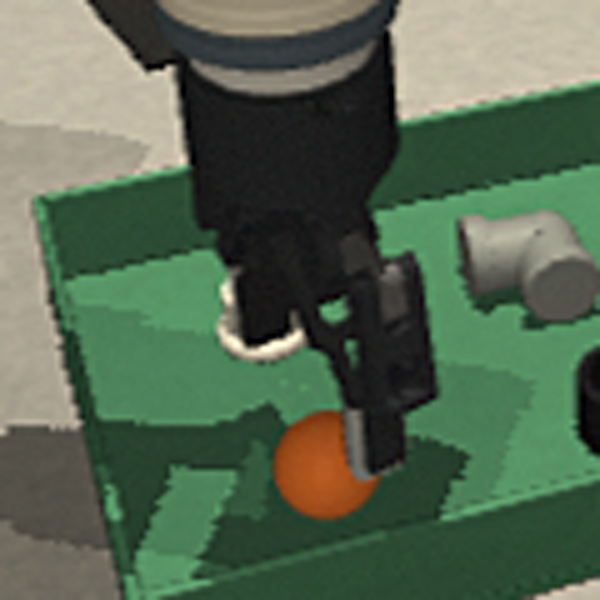

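```bash
python3 -m creep '[{"dp":[1,0,0],"angular":[0,0,0],"fingers":50},{"dp":[1,0,0],"angular":[0,0,0],"fingers":38},{"dp":[1,0,0],"angular":[0,0,0],"fingers":38},{"dp":[1,0,0],"angular":[0,0,0],"fingers":38},{"dp":[1,0,0],"angular":[0,0,0],"fingers":38}]' 20; python3 -c "
from h import *
s=optics.grab_frame('side')
cv2.imwrite('pics/a6.png',cv2.resize(s[200:320,150:270],(600,600),interpolation=cv2.INTER_CUBIC))
print(blobs(s,*COL['orange']))
to(424.5,-260.5,14,.2)"
```

```text
clock: 2.95
eef_pos: [425.4, -260.8, 14.7]
tcp_rot: [3.141, -0.0, 0.212]
contact_force: [0.0, -0.4, 0.2]
opening: 0.447
[(array([213.71, 294.39]), [205, 283, 21, 20, 245])]
t 3.0 pos [ 425.3 -260.8   14.7] rot [ 3.141 -0.     0.212] dp [-0.7 -0.4  0.7] ang [ 0.    -0.     0.012] F [ 0.1 -0.8 -0.4] open 38.0 q6 0.81
```

View pics/a6.png

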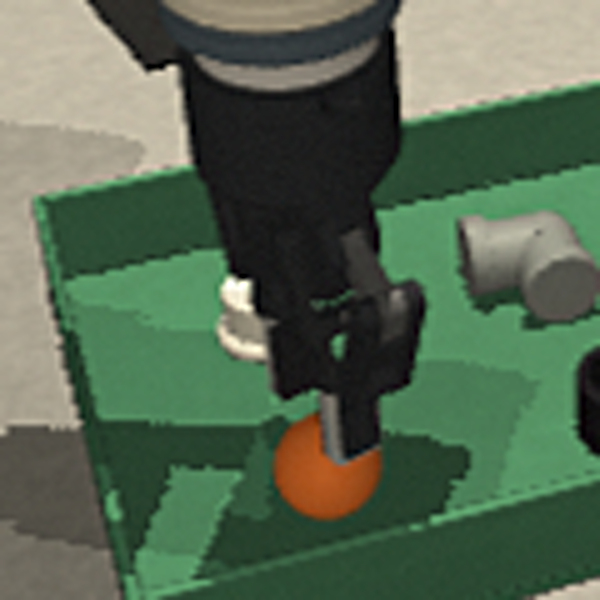

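```bash
python3 -c "
from h import *
for z in (20,30,40,50,60): print(z,proj('side',[425.3+.21*26,-260.8-.977*26,z]).round(1))
"
```

```text
20 [222.7 303.3]
30 [222.4 299.4]
40 [222.  295.6]
50 [221.6 291.6]
60 [221.3 287.6]
```

Closing to 38 mm met nothing. Both that and the side view put the fingertips about 32 mm higher than the reported TCP implies, so I'll trust the images. I'll reopen and descend further, watching the force.

```bash
python3 -m creep '[{"dp":[-1,0,0],"angular":[0,0,0],"fingers":80},{"dp":[-1,0,0],"angular":[0,0,0],"fingers":80},{"dp":[-1,0,0],"angular":[0,0,0],"fingers":80},{"dp":[-1,0,5],"angular":[0,0,0],"fingers":80},{"dp":[-1,0,12],"angular":[0,0,0],"fingers":80}]' 20; python3 -m creep '[{"dp":[0,0,5],"angular":[0,0,0],"fingers":80},{"dp":[0,0,10],"angular":[0,0,0],"fingers":80},{"dp":[0,0,15],"angular":[0,0,0],"fingers":80},{"dp":[0,0,18],"angular":[0,0,0],"fingers":80},{"dp":[0,0,18],"angular":[0,0,0],"fingers":80}]' 20; python3 -c "
from h import *
s=optics.grab_frame('side')
cv2.imwrite('pics/a7.png',cv2.resize(s[200:320,150:270],(600,600),interpolation=cv2.INTER_CUBIC))
print(blobs(s,*COL['orange']))
to(424.5,-260.5,-18,.2)"
```

```text
clock: 3.42
eef_pos: [424.7, -261.2, 2.5]
tcp_rot: [3.141, -0.001, 0.212]
contact_force: [-0.7, -0.0, 0.5]
opening: 0.939
clock: 3.83
eef_pos: [423.7, -260.6, -16.4]
tcp_rot: [-3.141, 0.001, 0.212]
contact_force: [0.1, -0.4, 0.3]
opening: 0.935
[(array([211.98, 293.34]), [205, 283, 14, 20, 219])]
t 3.88 pos [ 423.9 -260.7  -16. ] rot [-3.141e+00  1.000e-03  2.120e-01] dp [ 0.6 -0.1  2. ] ang [-0.001  0.001  0.012] F [-0.7  0.2  0.2] open 80.0 q6 0.8
```

View pics/a7.png

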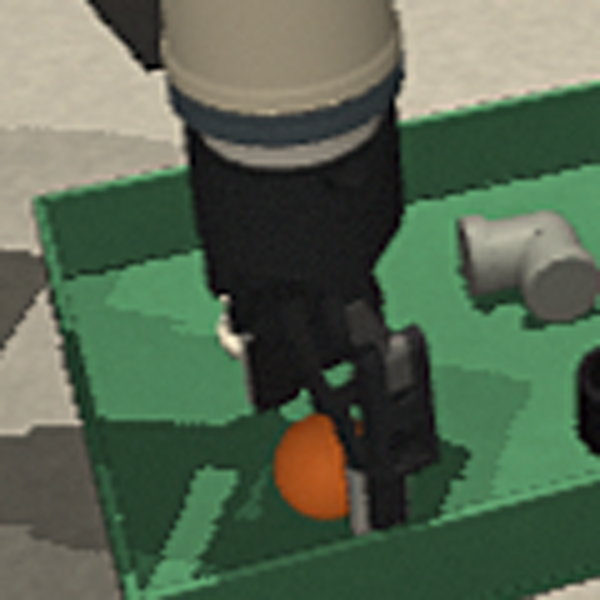

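```bash
python3 -m creep '[{"dp":[0.5,0,1],"angular":[0,0,0],"fingers":60},{"dp":[0.5,0,2],"angular":[0,0,0],"fingers":45},{"dp":[0.5,0,2],"angular":[0,0,0],"fingers":36},{"dp":[0.5,0,2],"angular":[0,0,0],"fingers":36},{"dp":[0.5,0,2],"angular":[0,0,0],"fingers":36}]' 25; python3 -m creep '[{"dp":[0,0,0],"angular":[0,0,0],"fingers":36},{"dp":[0,0,0],"angular":[0,0,0],"fingers":36},{"dp":[0,0,-5],"angular":[0,0,0],"fingers":36},{"dp":[0,0,-15],"angular":[0,0,0],"fingers":36},{"dp":[0,0,-30],"angular":[0,0,0],"fingers":36}]' 25;  python3 -c "
from h import *
s=optics.grab_frame('side')
cv2.imwrite('pics/a8.png',cv2.resize(s[200:320,150:270],(600,600),interpolation=cv2.INTER_CUBIC))
print(blobs(s,*COL['orange']))
to(526.4,215.6,150,.2)"
```

```text
clock: 4.3
eef_pos: [424.9, -260.9, -17.3]
tcp_rot: [3.141, -0.0, 0.212]
contact_force: [1.2, -0.5, 1.9]
opening: 0.469
clock: 4.72
eef_pos: [423.8, -260.2, 12.4]
tcp_rot: [-3.14, 0.002, 0.212]
contact_force: [-0.8, -0.3, -1.1]
opening: 0.474
[(array([208.54, 282.17]), [203, 272, 11, 20, 153])]
t 4.77 pos [ 425.5 -261.3   15.4] rot [ 3.14e+00 -1.00e-03  2.12e-01] dp [ 199.  -444.9 -134.9] ang [ 0.001 -0.001  0.012] F [1.7 0.5 2. ] open 40.1 q6 0.81
```

View pics/a8.png

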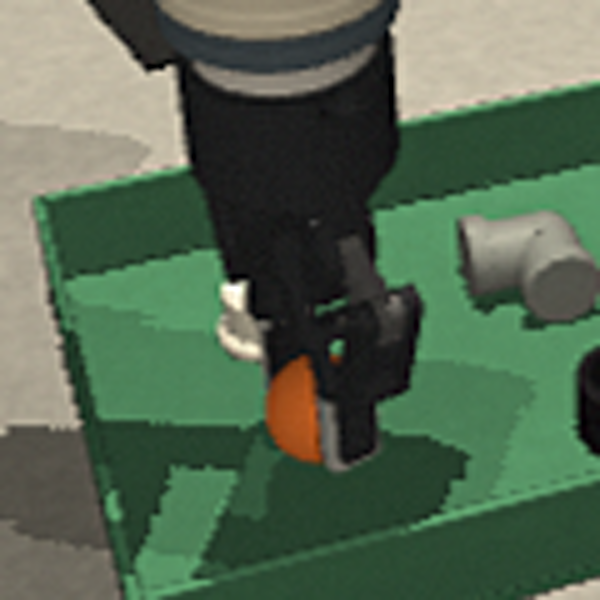

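```bash
python3 -m creep '[{"dp":[0,0,-12],"angular":[0,0,0],"fingers":36},{"dp":[0,0,-30],"angular":[0,0,0],"fingers":36},{"dp":[3,-7,-50],"angular":[0,0,0],"fingers":36},{"dp":[10,-21,-66],"angular":[0,0,0],"fingers":36},{"dp":[20,-44,-75],"angular":[0,0,0],"fingers":36}]' 25 && python3 -m creep '[{"dp":[12,-26,0],"angular":[0,0,0],"fingers":36},{"dp":[24,-54,0],"angular":[0,0,0],"fingers":36},{"dp":[37,-82,0],"angular":[0,0,0],"fingers":36},{"dp":[49,-110,0],"angular":[0,0,0],"fingers":36},{"dp":[61,-138,0],"angular":[0,0,0],"fingers":36}]' 25 && python3 -m creep '[{"dp":[12,-28,0],"angular":[0,0,0],"fingers":36},{"dp":[24,-56,0],"angular":[0,0,0],"fingers":36},{"dp":[37,-84,0],"angular":[0,0,0],"fingers":36},{"dp":[49,-112,0],"angular":[0,0,0],"fingers":36},{"dp":[61,-138,0],"angular":[0,0,0],"fingers":36}]' 25;  python3 -c "
from h import *
s=optics.grab_frame('side')
print([b for b in blobs(s,*COL['orange'])])
to(526.4,215.6,90,.196)"
```

```text
clock: 5.18
eef_pos: [436.2, -214.8, 89.8]
tcp_rot: [3.139, -0.003, 0.21]
contact_force: [1.6, -0.9, -0.8]
opening: 0.474
clock: 5.6
eef_pos: [465.8, -64.4, 88.1]
tcp_rot: [3.141, -0.001, 0.212]
contact_force: [0.8, 0.1, 0.2]
opening: 0.475
clock: 6.02
eef_pos: [496.3, 83.7, 88.0]
tcp_rot: [-3.142, -0.001, 0.212]
contact_force: [-0.0, -0.7, -0.9]
opening: 0.477
[(array([151.47, 105.42]), [135, 103, 33, 6, 45]), (array([197.58, 166.3 ]), [194, 159, 8, 15, 86])]
t 6.07 pos [498.2  87.4  88.3] rot [-3.14e+00 -3.00e-03  2.12e-01] dp [  54.6 -119.4   -1.3] ang [-0.002 -0.003  0.016] F [ 2.4  3.1 -0.5] open 40.0 q6 1.53
```

```bash
python3 -m creep '[{"dp":[12,-26,0],"angular":[0,0,0.01],"fingers":36},{"dp":[25,-55,0],"angular":[0,0,0.015],"fingers":36},{"dp":[38,-85,0],"angular":[0,0,0.015],"fingers":36},{"dp":[48,-106,0],"angular":[0,0,0.015],"fingers":36},{"dp":[54,-119,0],"angular":[0,0,0.015],"fingers":36}]' 25 && python3 -m creep '[{"dp":[0,0,0],"angular":[0,0,0],"fingers":36},{"dp":[0,0,0],"angular":[0,0,0],"fingers":36}]' 25;  python3 -c "
from h import *
s=optics.grab_frame('side');t=optics.grab_frame('top')
print([b for b in blobs(s,*COL['orange'])],blobs(t,*COL['orange'],5),'blue',blobs(t,*COL['blue']))
cv2.imwrite('pics/b1.png',np.hstack([cv2.resize(s[80:240,120:280],(400,400),interpolation=cv2.INTER_CUBIC),cv2.resize(t[180:310,120:250],(400,400))]))
to(526.4,215.6,-11,.196)"
```

```text
clock: 6.48
eef_pos: [524.6, 212.0, 88.0]
tcp_rot: [-3.141, -0.001, 0.198]
contact_force: [-0.6, 0.6, -1.4]
opening: 0.473
clock: 6.65
eef_pos: [523.7, 209.5, 87.5]
tcp_rot: [3.141, 0.0, 0.198]
contact_force: [0.4, -0.3, -1.1]
opening: 0.472
[(array([151.15, 105.44]), [135, 103, 33, 6, 48]), (array([196.06, 146.41]), [193, 140, 7, 13, 70])] [] blue [(array([177.79, 256.12]), [172, 252, 13, 7, 24]), (array([472.26, 329.86]), [426, 302, 107, 59, 4100])]
t 6.75 pos [523.4 208.4  87.4] rot [3.141e+00 1.000e-03 1.960e-01] dp [ 4.4 -6.5 98.4] ang [0.    0.001 0.   ] F [-0.2 -0.2 -0.2] open 40.1 q6 1.75
```

View pics/b1.png

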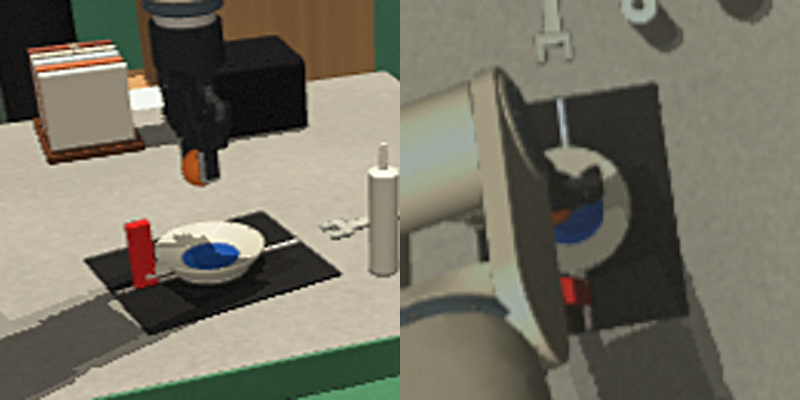

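```bash
python3 -c "
from h import *
for z in (120,131,140): print(proj('side',[523.4,208.4,z]))
P=np.array([523.4,208.4,131]);print(proj('side',P+[21,0,0])-proj('side',P-[21,0,0]),proj('top',P))
t=optics.grab_frame('top');s=optics.grab_frame('side')
hs=cv2.cvtColor(s,cv2.COLOR_BGR2HSV);m=cv2.inRange(hs[130:165,185:215],(4,120,50),(18,255,255));ys,xs=m.nonzero();print(xs.min()+185,xs.max()+185,ys.min()+130,ys.max()+130)
"; python3 -m creep '[{"dp":[1,-1,5],"angular":[0,0,0],"fingers":36},{"dp":[2,-3,15],"angular":[0,0,0],"fingers":36},{"dp":[4,-5,30],"angular":[0,0,0],"fingers":36},{"dp":[4,-6,45],"angular":[0,0,0],"fingers":36},{"dp":[4,-6,55],"angular":[0,0,0],"fingers":36}]' 25 &&python3 -c "
from h import *
s=optics.grab_frame('side');t=optics.grab_frame('top')
print([b for b in blobs(s,*COL['orange'])],blobs(t,*COL['orange'],5),'blue',blobs(t,*COL['blue']))
cv2.imwrite('pics/b2.png',np.hstack([cv2.resize(s[120:220,150:250],(400,400),interpolation=cv2.INTER_CUBIC),cv2.resize(t[200:300,130:230],(400,400))]))
hs=cv2.cvtColor(s,cv2.COLOR_BGR2HSV);m=cv2.inRange(hs[130:205,185:225],(4,120,50),(18,255,255));ys,xs=m.nonzero();print(xs.min()+185,xs.max()+185,ys.min()+130,ys.max()+130)
to(526.4,215.6,-11,.196)"
```

```text
[200.52118088 150.78979792]
[200.13970428 147.12597743]
[199.82473768 144.10093975]
[14.83773326 -2.39576731] [168.2886831  245.63597023]
193 201 140 154
clock: 7.27
eef_pos: [526.0, 215.8, 30.5]
tcp_rot: [3.141, 0.002, 0.196]
contact_force: [-0.9, -0.3, 0.0]
opening: 0.474
[(array([150.71, 105.48]), [135, 103, 33, 6, 48]), (array([198.62, 164.37]), [195, 158, 8, 14, 65])] [(array([ 14.2, 245.2]), [13, 245, 4, 2, 5])] blue [(array([178.81, 255.5 ]), [173, 251, 12, 8, 26]), (array([472.19, 329.85]), [426, 302, 107, 59, 4095])]
195 203 157 171
t 7.37 pos [525.2 215.4  30.2] rot [3.141 0.004 0.197] dp [ 1.4  0.  41.2] ang [0.001 0.004 0.001] F [-0.4  0.6 -0.4] open 40.5 q6 1.76
```

View pics/b2.png

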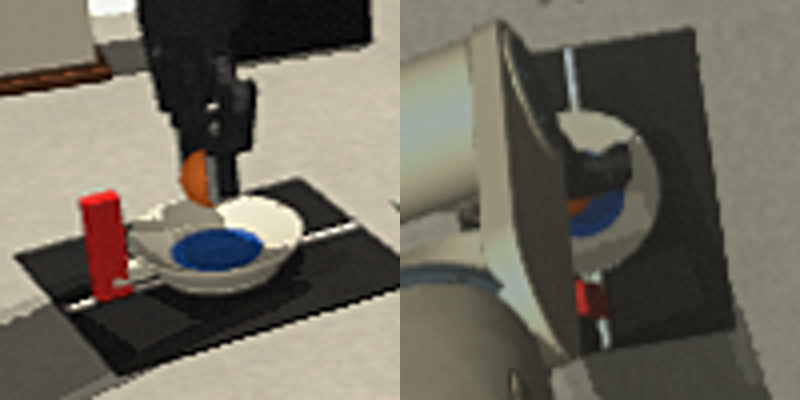

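```bash
python3 -m creep '[{"dp":[0.5,0,8],"angular":[0,0,0],"fingers":36},{"dp":[1,0,18],"angular":[0,0,0],"fingers":36},{"dp":[1,0,27],"angular":[0,0,0],"fingers":36},{"dp":[1,0,34],"angular":[0,0,0],"fingers":36},{"dp":[1,0,38],"angular":[0,0,0],"fingers":36}]' 25 && python3 -m creep '[{"dp":[0,0,0],"angular":[0,0,0],"fingers":36},{"dp":[0,0,0],"angular":[0,0,0],"fingers":36}]' 25 && python3 -c "
from h import *
s=optics.grab_frame('side');t=optics.grab_frame('top')
cv2.imwrite('pics/b3.png',np.hstack([cv2.resize(s[120:220,150:250],(400,400),interpolation=cv2.INTER_CUBIC),cv2.resize(t[200:300,130:230],(400,400))]))
hs=cv2.cvtColor(s,cv2.COLOR_BGR2HSV);m=cv2.inRange(hs[130:205,185:225],(4,120,50),(18,255,255));ys,xs=m.nonzero();print(xs.min()+185,xs.max()+185,ys.min()+130,ys.max()+130)
to(526.4,215.6,-11.5,.196); print(proj('side',[526.4,215.6,31]))"
```

```text
clock: 7.78
eef_pos: [527.2, 216.2, -6.7]
tcp_rot: [3.141, 0.001, 0.197]
contact_force: [-0.8, 1.0, -0.7]
opening: 0.476
clock: 7.95
eef_pos: [527.7, 216.4, -5.7]
tcp_rot: [3.142, 0.0, 0.197]
contact_force: [-0.1, 0.8, 0.1]
opening: 0.474
197 204 169 182
t 8.05 pos [528.1 216.6  -5.2] rot [-3.141e+00 -1.000e-03  1.970e-01] dp [-1.8  0.7  6.3] ang [-0.    -0.001  0.001] F [-0.9 -0.1 -0.1] open 40.2 q6 1.76
[203.84699628 177.89623908]
```

View pics/b3.png

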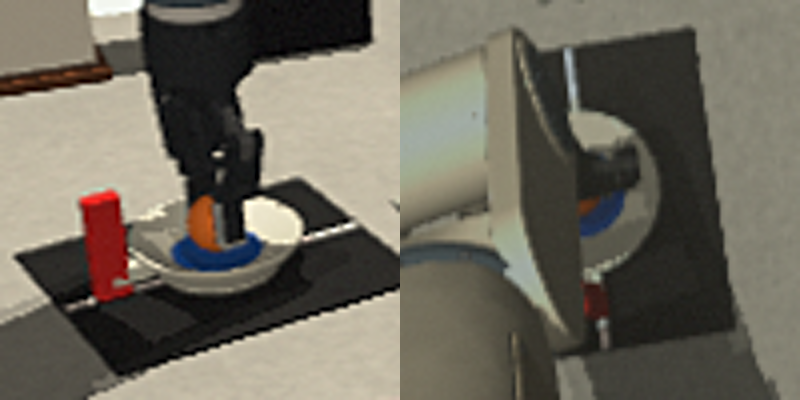

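```bash
python3 -m creep '[{"dp":[-0.5,0,1],"angular":[0,0,0],"fingers":36},{"dp":[-1,0,2],"angular":[0,0,0],"fingers":36},{"dp":[-1,0,3],"angular":[0,0,0],"fingers":36},{"dp":[-1,0,4],"angular":[0,0,0],"fingers":36},{"dp":[-1,0,4],"angular":[0,0,0],"fingers":36}]' 25 && python3 -c "
from h import *
to(526.4,215.6,-11.5,.196)
s=optics.grab_frame('side')
hs=cv2.cvtColor(s,cv2.COLOR_BGR2HSV);m=cv2.inRange(hs[130:205,185:225],(4,120,50),(18,255,255));ys,xs=m.nonzero();print(xs.min()+185,xs.max()+185,ys.min()+130,ys.max()+130)"
```

```text
clock: 8.47
eef_pos: [526.7, 216.2, -9.6]
tcp_rot: [3.142, 0.0, 0.197]
contact_force: [0.1, 0.5, -0.5]
opening: 0.471
t 8.47 pos [526.7 216.2  -9.6] rot [3.142 0.    0.197] dp [-0.4  0.6  1.9] ang [0.    0.    0.001] F [ 0.1  0.5 -0.5] open 40.2 q6 1.76
197 204 170 183
```

```bash
python3 -m creep '[{"dp":[0,0,0.7],"angular":[0,0,0],"fingers":36},{"dp":[0,0,1.4],"angular":[0,0,0],"fingers":36},{"dp":[0,0,2],"angular":[0,0,0],"fingers":36},{"dp":[0,0,2],"angular":[0,0,0],"fingers":36}]' 20 && python3 -c "
from h import *
to(526.4,215.6,-11.5,.196)"
```

```text
clock: 8.85
eef_pos: [526.7, 216.2, -11.6]
tcp_rot: [3.142, 0.0, 0.197]
contact_force: [0.1, -0.2, -1.2]
opening: 0.469
t 8.85 pos [526.7 216.2 -11.6] rot [3.142 0.    0.197] dp [-0.4  0.6 -0.1] ang [0.    0.    0.001] F [ 0.1 -0.2 -1.2] open 40.1 q6 1.76
```

```bash
python3 -m creep '[{"dp":[0,0,1],"angular":[0,0,0],"fingers":40},{"dp":[0,0,1],"angular":[0,0,0],"fingers":44},{"dp":[0,0,1],"angular":[0,0,0],"fingers":50},{"dp":[0,0,1],"angular":[0,0,0],"fingers":56},{"dp":[0,0,1],"angular":[0,0,0],"fingers":58}]' 20 && python3 -c "
from h import *
s=optics.grab_frame('side');t=optics.grab_frame('top')
cv2.imwrite('pics/b4.png',np.hstack([cv2.resize(s[120:220,150:250],(400,400),interpolation=cv2.INTER_CUBIC),cv2.resize(t[200:300,130:230],(400,400))]))
hs=cv2.cvtColor(s,cv2.COLOR_BGR2HSV);m=cv2.inRange(hs[130:205,185:225],(4,120,50),(18,255,255));ys,xs=m.nonzero();print(xs.min()+185,xs.max()+185,ys.min()+130,ys.max()+130)
to(526.4,215.6,-11.5,.196)"
```

```text
clock: 9.27
eef_pos: [526.8, 216.3, -12.5]
tcp_rot: [-3.142, -0.0, 0.197]
contact_force: [-0.4, -0.2, 0.0]
opening: 0.681
197 205 171 184
t 9.37 pos [526.8 216.3 -12.5] rot [ 3.142 -0.     0.197] dp [-0.5  0.6 -1. ] ang [ 0.    -0.     0.001] F [-0.8 -0.2 -0.6] open 58.1 q6 1.76
```

View pics/b4.png

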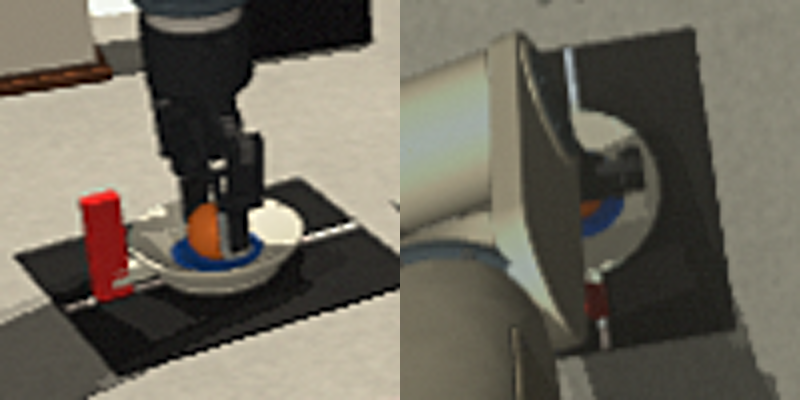

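The ball is released and sits on the blue (side ~(204,177)). Now I'll raise straight up.

```bash
python3 -m creep '[{"dp":[0,0,-4],"angular":[0,0,0],"fingers":60},{"dp":[0,0,-15],"angular":[0,0,0],"fingers":60},{"dp":[0,0,-35],"angular":[0,0,0],"fingers":60},{"dp":[0,0,-65],"angular":[0,0,0],"fingers":60},{"dp":[0,0,-95],"angular":[0,0,0],"fingers":60}]' 20 && python3 -c "
from h import *
to(445,199.4,83,.196)"
```

```text
clock: 9.78
eef_pos: [526.2, 216.0, 83.9]
tcp_rot: [3.141, 0.001, 0.197]
contact_force: [0.5, 0.8, -0.0]
opening: 0.704
t 9.78 pos [526.2 216.   83.9] rot [3.141e+00 1.000e-03 1.970e-01] dp [-82.9   0.4   1. ] ang [0.    0.001 0.001] F [ 0.5  0.8 -0. ] open 60.1 q6 1.76
```

```bash
python3 -m creep '[{"dp":[-12,0,0],"angular":[0,0,0],"fingers":60},{"dp":[-30,0,0],"angular":[0,0,0],"fingers":60},{"dp":[-50,0,0],"angular":[0,0,0],"fingers":60},{"dp":[-70,0,0],"angular":[0,0,0],"fingers":60},{"dp":[-83,0,0],"angular":[0,0,0],"fingers":60}]' 20 && python3 -m creep '[{"dp":[0,0,0],"angular":[0,0,0],"fingers":60},{"dp":[0,0,0],"angular":[0,0,0],"fingers":60}]' 20 && python3 -c "
from h import *
s=optics.grab_frame('side');t=optics.grab_frame('top')
cv2.imwrite('pics/c1.png',np.hstack([cv2.resize(s[100:220,130:250],(400,400),interpolation=cv2.INTER_CUBIC),cv2.resize(t[200:300,130:230],(400,400))]))
print(blobs(s,*COL['orange']),blobs(t,*COL['orange']))
to(445,199.4,83,.196)"
```

```text
clock: 10.2
eef_pos: [443.6, 199.5, 83.3]
tcp_rot: [-3.142, 0.0, 0.197]
contact_force: [0.2, 1.1, 0.2]
opening: 0.702
clock: 10.37
eef_pos: [445.7, 200.3, 83.5]
tcp_rot: [-3.141, -0.001, 0.197]
contact_force: [0.0, 0.3, -0.4]
opening: 0.701
[(array([141.86, 106.59]), [135, 105, 16, 4, 22]), (array([203.46, 177.21]), [197, 171, 14, 13, 137])] [(array([173.35, 247.42]), [168, 242, 12, 12, 103])]
t 10.47 pos [446.8 200.5  83.3] rot [-3.141e+00 -2.000e-03  1.970e-01] dp [-2.   0.8  0.2] ang [-0.    -0.002  0.001] F [ 0.4 -0.5 -0.9] open 60.0 q6 1.79
```

View pics/c1.png

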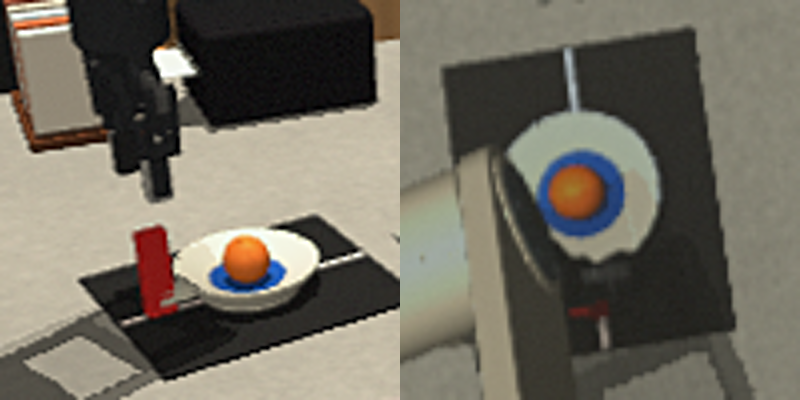

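The ball sits central on the blue in both views. Next I'll descend over the handle.

```bash
python3 -c "
from h import *
print(tri((203.46,177.21),(173.35,247.42)))"; python3 -m creep '[{"dp":[-0.5,0.3,8],"angular":[0,0,0],"fingers":60},{"dp":[-1,0.5,20],"angular":[0,0,0],"fingers":60},{"dp":[-1,0.5,32],"angular":[0,0,0],"fingers":60},{"dp":[-1,0.5,42],"angular":[0,0,0],"fingers":60},{"dp":[-1,0.5,50],"angular":[0,0,0],"fingers":60}]' 20 && python3 -m creep '[{"dp":[0,0,4],"angular":[0,0,0],"fingers":60},{"dp":[0,0,10],"angular":[0,0,0],"fingers":60},{"dp":[0,0,16],"angular":[0,0,0],"fingers":60},{"dp":[0,0,20],"angular":[0,0,0],"fingers":60},{"dp":[0,0,22],"angular":[0,0,0],"fingers":60}]' 20 && python3 -c "
from h import *
s=optics.grab_frame('side');t=optics.grab_frame('top')
cv2.imwrite('pics/c2.png',np.hstack([cv2.resize(s[100:220,130:250],(400,400),interpolation=cv2.INTER_CUBIC),cv2.resize(t[200:300,130:230],(400,400))]))
to(445,199.4,10,.196)"
```

```text
(array([526.4754553 , 216.51571654,  32.9157826 ]), np.float64(1.5764951687930213))
clock: 10.88
eef_pos: [444.6, 199.2, 31.1]
tcp_rot: [3.141, 0.001, 0.197]
contact_force: [-0.6, -0.4, 1.1]
opening: 0.702
clock: 11.3
eef_pos: [444.4, 199.3, 10.0]
tcp_rot: [3.141, 0.0, 0.197]
contact_force: [-0.4, 0.0, -0.1]
opening: 0.703
t 11.4 pos [444.4 199.3  10.3] rot [3.142 0.    0.197] dp [0.6 0.  0.3] ang [0.    0.    0.001] F [-0.5  0.5  1.2] open 59.7 q6 1.79
```

View pics/c2.png

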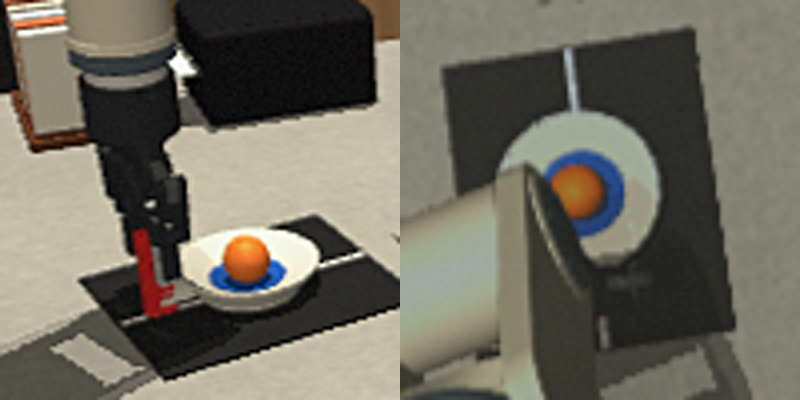

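The front finger stands before the handle with the handle between the jaws, so I'll close slowly.

```bash
python3 -m creep '[{"dp":[0.5,0,0],"angular":[0,0,0],"fingers":45},{"dp":[0.5,0,0],"angular":[0,0,0],"fingers":32},{"dp":[0.5,0,0],"angular":[0,0,0],"fingers":24},{"dp":[0.5,0,0],"angular":[0,0,0],"fingers":19},{"dp":[0.5,0,0],"angular":[0,0,0],"fingers":15}]' 30 && python3 -m creep '[{"dp":[0,0,0],"angular":[0,0,0],"fingers":12},{"dp":[0,0,0],"angular":[0,0,0],"fingers":8},{"dp":[0,0,0],"angular":[0,0,0],"fingers":8},{"dp":[0,0,0],"angular":[0,0,0],"fingers":6},{"dp":[0,0,0],"angular":[0,0,0],"fingers":6}]' 90 && python3 -c "
from h import *
s=optics.grab_frame('side');t=optics.grab_frame('top')
cv2.imwrite('pics/c3.png',np.hstack([cv2.resize(s[100:220,130:250],(400,400),interpolation=cv2.INTER_CUBIC),cv2.resize(t[200:300,130:230],(400,400))]))
print(blobs(s,*COL['orange']),blobs(s,*COL['blue']))
to(445,199.4,10,.196)"
```

```text
clock: 11.82
eef_pos: [445.1, 199.6, 10.7]
tcp_rot: [-3.141, -0.0, 0.197]
contact_force: [0.3, 1.5, 1.0]
opening: 0.173
clock: 12.23
eef_pos: [445.1, 199.6, 10.8]
tcp_rot: [-3.141, -0.0, 0.197]
contact_force: [-0.6, -0.2, 5.6]
opening: 0.157
[(array([141.42, 106.74]), [135, 106, 15, 3, 19]), (array([203.53, 177.36]), [197, 171, 14, 13, 130])] [(array([204.02, 183.62]), [194, 179, 21, 9, 85]), (array([240.94, 409.59]), [171, 387, 125, 33, 1810])]
t 12.33 pos [445.1 199.6  10.8] rot [-3.141 -0.     0.197] dp [-0.2  0.1  0.8] ang [-0.    -0.     0.001] F [-1.6  0.2  5.4] open 12.7 q6 1.79
```

View pics/c3.png

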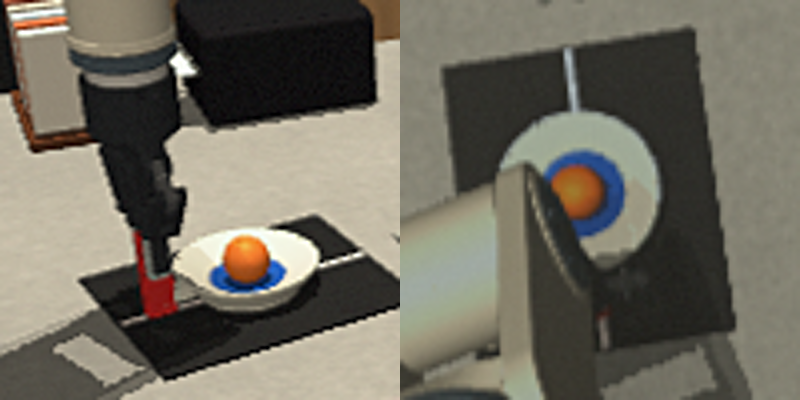

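```bash
python3 -m creep '[{"dp":[0,0,-0.5],"angular":[0,0,0],"fingers":5},{"dp":[0,0,-2],"angular":[0,0,0],"fingers":5},{"dp":[0,0,-5],"angular":[0,0,0],"fingers":5},{"dp":[0,0,-9],"angular":[0,0,0],"fingers":5},{"dp":[0,0,-13],"angular":[0,0,0],"fingers":5}]' 115 && python3 -c "
from h import *
s=optics.grab_frame('side');t=optics.grab_frame('top')
cv2.imwrite('pics/c4.png',np.hstack([cv2.resize(s[100:220,130:250],(400,400),interpolation=cv2.INTER_CUBIC),cv2.resize(t[200:300,130:230],(400,400))]))
print(blobs(s,*COL['orange']),blobs(t,*COL['orange']))
to(445,199.4,110,.196)"
```

```text
clock: 12.75
eef_pos: [444.8, 199.3, 23.7]
tcp_rot: [3.141, 0.0, 0.197]
contact_force: [-0.9, -0.6, -1.9]
opening: 0.149
[(array([141.31, 106.88]), [135, 106, 14, 3, 16]), (array([202.96, 173.7 ]), [197, 167, 13, 14, 133])] [(array([173.03, 246.73]), [167, 241, 12, 13, 90])]
t 12.85 pos [445.5 199.6  24.2] rot [-3.141e+00 -1.000e-03  1.970e-01] dp [ -0.4   0.1 -85.8] ang [-0.    -0.001  0.001] F [-0.   0.5 -2.5] open 12.5 q6 1.79
```

View pics/c4.png

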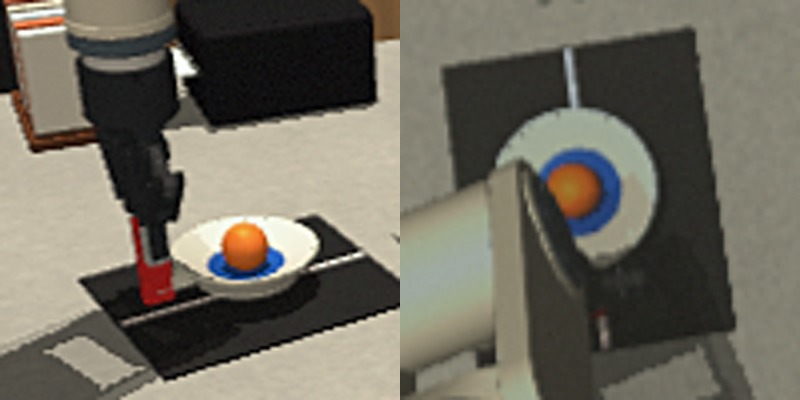

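```bash
python3 -m creep '[{"dp":[0,0,-5],"angular":[0,0,0],"fingers":5},{"dp":[0,0,-13],"angular":[0,0,0],"fingers":5},{"dp":[0,0,-23],"angular":[0,0,0],"fingers":5},{"dp":[0,0,-34],"angular":[0,0,0],"fingers":5},{"dp":[0,0,-45],"angular":[0,0,0],"fingers":5}]' 115 && python3 -m creep '[{"dp":[0,0,-11],"angular":[0,0,0],"fingers":5},{"dp":[0,0,-22],"angular":[0,0,0],"fingers":5},{"dp":[0,0,-32],"angular":[0,0,0],"fingers":5},{"dp":[0,0,-38],"angular":[0,0,0],"fingers":5},{"dp":[0,0,-42],"angular":[0,0,0],"fingers":5}]' 115 && python3 -m creep '[{"dp":[0,0,0],"angular":[0,0,0],"fingers":5},{"dp":[0,0,0],"angular":[0,0,0],"fingers":5},{"dp":[0,0,0],"angular":[0,0,0],"fingers":5},{"dp":[0,0,0],"angular":[0,0,0],"fingers":5}]' 115 &&  python3 -c "
from h import *
s=optics.grab_frame('side');t=optics.grab_frame('top')
cv2.imwrite('pics/c5.png',np.hstack([cv2.resize(s[60:220,110:270],(400,400),interpolation=cv2.INTER_CUBIC),cv2.resize(t[180:300,120:240],(400,400))]))
a=blobs(s,*COL['orange']);b=blobs(t,*COL['orange']);print(a,b)
print(tri(a[-1][0],b[-1][0]))
to(445,199.4,110,.196)"
```

```text
clock: 13.27
eef_pos: [445.1, 199.5, 69.7]
tcp_rot: [-3.142, -0.0, 0.197]
contact_force: [-0.3, 0.7, -2.1]
opening: 0.146
clock: 13.68
eef_pos: [445.4, 199.6, 111.7]
tcp_rot: [-3.141, -0.001, 0.197]
contact_force: [1.1, 0.2, -2.5]
opening: 0.147
clock: 14.02
eef_pos: [444.6, 199.3, 109.9]
tcp_rot: [3.141, 0.001, 0.197]
contact_force: [-0.5, -0.4, -3.6]
opening: 0.147
[(array([143.54, 106.58]), [135, 105, 19, 4, 26]), (array([200.14, 145.91]), [194, 139, 14, 14, 146])] [(array([165.72, 244.34]), [159, 238, 14, 13, 109])]
(array([526.16763347, 216.02272159, 131.25257887]), np.float64(1.5593794129667777))
t 14.12 pos [444.7 199.3 110. ] rot [3.141e+00 1.000e-03 1.970e-01] dp [ 0.3 -0.  -0. ] ang [0.    0.001 0.001] F [-0.5 -1.  -1.8] open 12.9 q6 1.79
```

View pics/c5.png

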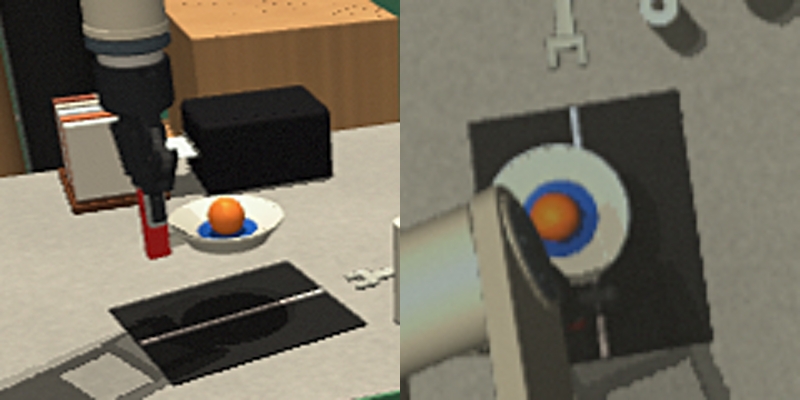

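Lifted 98 mm, with the ball at (526,216,131), still over the middle and level. Now a slow quarter turn anticlockwise; tool z points down, so the angle is negative.

```bash
python3 -m creep '[{"dp":[0,0,0],"angular":[0,0,-0.01],"fingers":5},{"dp":[0,0,0],"angular":[0,0,-0.03],"fingers":5},{"dp":[0,0,0],"angular":[0,0,-0.06],"fingers":5},{"dp":[0,0,0],"angular":[0,0,-0.10],"fingers":5},{"dp":[0,0,0],"angular":[0,0,-0.15],"fingers":5}]' 115 && python3 -m creep '[{"dp":[0,0,0],"angular":[0,0,-0.05],"fingers":5},{"dp":[0,0,0],"angular":[0,0,-0.10],"fingers":5},{"dp":[0,0,0],"angular":[0,0,-0.15],"fingers":5},{"dp":[0,0,0],"angular":[0,0,-0.20],"fingers":5},{"dp":[0,0,0],"angular":[0,0,-0.25],"fingers":5}]' 115;  python3 -c "
from h import *
s=optics.grab_frame('side');t=optics.grab_frame('top')
cv2.imwrite('pics/d1.png',np.hstack([cv2.resize(s[60:220,110:270],(400,400),interpolation=cv2.INTER_CUBIC),cv2.resize(t[180:300,120:240],(400,400))]))
a=blobs(s,*COL['orange']);b=blobs(t,*COL['orange']);print(a,b)
to(445,199.4,110,1.75)"
```

```text
clock: 14.53
eef_pos: [445.0, 199.4, 110.4]
tcp_rot: [-3.142, 0.0, 0.35]
contact_force: [0.1, 0.4, -1.7]
opening: 0.154
clock: 14.95
eef_pos: [445.0, 199.4, 110.4]
tcp_rot: [-3.142, 0.0, 0.601]
contact_force: [-0.3, 0.1, -1.6]
opening: 0.149
[(array([142.82, 106.68]), [135, 105, 18, 4, 22]), (array([193.16, 142.7 ]), [187, 136, 14, 14, 142])] []
t 15.05 pos [445.  199.4 110.4] rot [3.142 0.    0.599] dp [-0.   0.   0.4] ang [-0.     0.    -1.151] F [ 0.5 -0.4 -1.5] open 13.0 q6 1.39
```

View pics/d1.png

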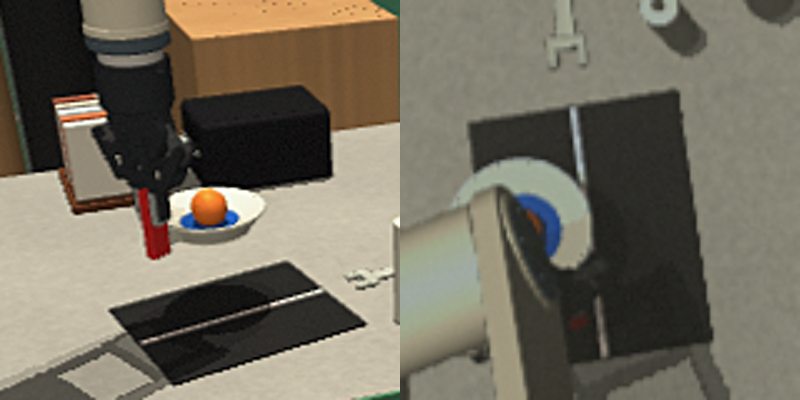

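```bash
python3 -m creep '[{"dp":[0,0,0],"angular":[0,0,-0.02],"fingers":5},{"dp":[0,0,0],"angular":[0,0,-0.05],"fingers":5},{"dp":[0,0,0],"angular":[0,0,-0.10],"fingers":5},{"dp":[0,0,0],"angular":[0,0,-0.15],"fingers":5},{"dp":[0,0,0],"angular":[0,0,-0.20],"fingers":5}]' 115 && python3 -m creep '[{"dp":[0,0,0],"angular":[0,0,-0.05],"fingers":5},{"dp":[0,0,0],"angular":[0,0,-0.10],"fingers":5},{"dp":[0,0,0],"angular":[0,0,-0.15],"fingers":5},{"dp":[0,0,0],"angular":[0,0,-0.20],"fingers":5},{"dp":[0,0,0],"angular":[0,0,-0.25],"fingers":5}]' 115;  python3 -c "
from h import *
s=optics.grab_frame('side');t=optics.grab_frame('top')
cv2.imwrite('pics/d2.png',np.hstack([cv2.resize(s[60:220,110:270],(400,400),interpolation=cv2.INTER_CUBIC),cv2.resize(t[180:300,120:240],(400,400))]))
a=blobs(s,*COL['orange']);b=blobs(t,*COL['orange']);print(a,b)
to(445,199.4,110,1.75)"
```

```text
clock: 15.47
eef_pos: [445.0, 199.5, 110.5]
tcp_rot: [3.142, 0.0, 0.799]
contact_force: [0.3, -0.5, -2.5]
opening: 0.155
clock: 15.88
eef_pos: [445.0, 199.4, 110.5]
tcp_rot: [3.142, 0.0, 1.049]
contact_force: [-0.6, 0.0, -1.8]
opening: 0.15
[(array([141.95, 106.79]), [135, 105, 16, 4, 19]), (array([182.36, 140.76]), [178, 134, 10, 14, 106])] []
t 15.98 pos [445.  199.4 110.5] rot [3.142 0.    1.048] dp [-0.  -0.   0.5] ang [ 0.     0.    -0.702] F [ 0.4  0.8 -1.7] open 12.6 q6 0.94
```

View pics/d2.png

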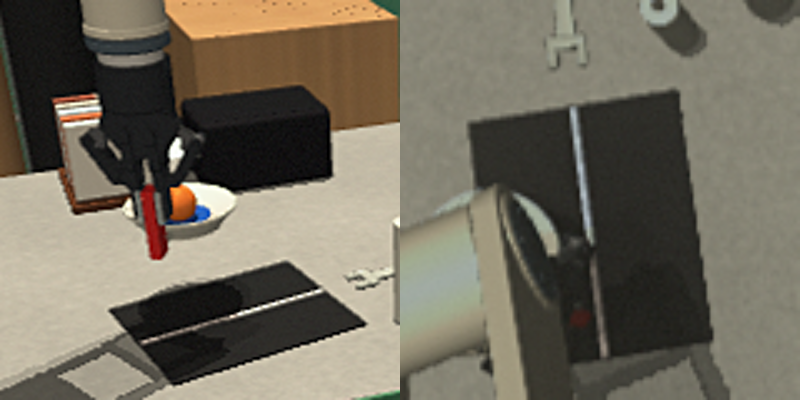

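```bash
python3 -m creep '[{"dp":[0,0,0],"angular":[0,0,-0.02],"fingers":5},{"dp":[0,0,0],"angular":[0,0,-0.05],"fingers":5},{"dp":[0,0,0],"angular":[0,0,-0.10],"fingers":5},{"dp":[0,0,0],"angular":[0,0,-0.15],"fingers":5},{"dp":[0,0,0],"angular":[0,0,-0.20],"fingers":5}]' 115 && python3 -m creep '[{"dp":[0,0,0],"angular":[0,0,-0.05],"fingers":5},{"dp":[0,0,0],"angular":[0,0,-0.10],"fingers":5},{"dp":[0,0,0],"angular":[0,0,-0.15],"fingers":5},{"dp":[0,0,0],"angular":[0,0,-0.20],"fingers":5},{"dp":[0,0,0],"angular":[0,0,-0.25],"fingers":5}]' 115 && python3 -m creep '[{"dp":[0,0,0],"angular":[0,0,-0.05],"fingers":5},{"dp":[0,0,0],"angular":[0,0,-0.10],"fingers":5},{"dp":[0,0,0],"angular":[0,0,-0.15],"fingers":5},{"dp":[0,0,0],"angular":[0,0,-0.19],"fingers":5},{"dp":[0,0,0],"angular":[0,0,-0.22],"fingers":5}]' 115 && python3 -m creep '[{"dp":[0,0,0],"angular":[0,0,-0.02],"fingers":5},{"dp":[0,0,0],"angular":[0,0,-0.032],"fingers":5},{"dp":[0,0,0],"angular":[0,0,-0.032],"fingers":5},{"dp":[0,0,0],"angular":[0,0,-0.032],"fingers":5},{"dp":[0,0,0],"angular":[0,0,-0.032],"fingers":5}]' 115 && python3 -m creep '[{"dp":[0,0,0],"angular":[0,0,0],"fingers":5},{"dp":[0,0,0],"angular":[0,0,0],"fingers":5},{"dp":[0,0,0],"angular":[0,0,0],"fingers":5},{"dp":[0,0,0],"angular":[0,0,0],"fingers":5},{"dp":[0,0,0],"angular":[0,0,0],"fingers":5}]' 115;  python3 -c "
from h import *
s=optics.grab_frame('side');t=optics.grab_frame('top')
cv2.imwrite('pics/d3.png',np.hstack([cv2.resize(s[60:220,110:270],(400,400),interpolation=cv2.INTER_CUBIC),cv2.resize(t[180:300,120:240],(400,400))]))
a=blobs(s,*COL['orange']);b=blobs(t,*COL['orange']);print(a,b,blobs(s,*COL['blue'],5))
to(445,199.4,110,1.75);print(proj('side',[430,281,131]),proj('side',[430,281,112]))"
```

```text
clock: 16.4
eef_pos: [445.0, 199.5, 110.5]
tcp_rot: [3.142, -0.0, 1.248]
contact_force: [-0.7, -0.5, -3.3]
opening: 0.146
clock: 16.82
eef_pos: [445.1, 199.4, 110.5]
tcp_rot: [3.141, 0.0, 1.498]
contact_force: [0.4, -0.3, -2.2]
opening: 0.152
clock: 17.23
eef_pos: [445.1, 199.5, 110.5]
tcp_rot: [3.141, 0.0, 1.718]
contact_force: [-0.4, -0.3, -2.4]
opening: 0.151
clock: 17.65
eef_pos: [445.0, 199.5, 110.5]
tcp_rot: [3.142, -0.0, 1.748]
contact_force: [0.9, 1.1, -2.7]
opening: 0.151
clock: 18.07
eef_pos: [445.0, 199.4, 110.5]
tcp_rot: [3.142, -0.0, 1.749]
contact_force: [0.3, -0.8, -2.2]
opening: 0.15
[(array([142.65, 106.71]), [135, 105, 16, 4, 17]), (array([158.11, 143.14]), [153, 136, 11, 14, 111])] [] [(array([154.43, 149.83]), [151, 147, 11, 5, 23]), (array([164.83, 149.67]), [163, 149, 4, 2, 6]), (array([241.02, 409.56]), [171, 387, 125, 33, 1814])]
t 18.17 pos [445.  199.5 110.5] rot [ 3.142 -0.     1.749] dp [-0.  -0.   0.5] ang [ 0.    -0.    -0.001] F [ 0.4 -0.1 -2.9] open 13.0 q6 0.24
[161.47058717 142.8680601 ] [162.4368662  149.07274175]
```

View pics/d3.png

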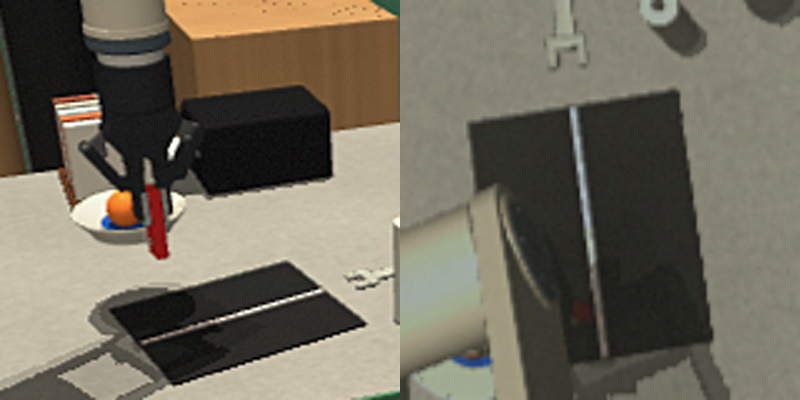

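```bash
python3 -m creep '[{"dp":[0,0,0],"angular":[0,0,0],"fingers":5},{"dp":[0,0,0],"angular":[0,0,0],"fingers":5},{"dp":[0,0,0],"angular":[0,0,0],"fingers":5},{"dp":[0,0,0],"angular":[0,0,0],"fingers":5},{"dp":[0,0,0],"angular":[0,0,0],"fingers":5}]' 115;  python3 -c "
from h import *
s=optics.grab_frame('side');t=optics.grab_frame('top')
cv2.imwrite('pics/e1.png',s);cv2.imwrite('pics/e2.png',cv2.resize(s[100:180,120:220],(750,600),interpolation=cv2.INTER_CUBIC))
print(blobs(s,*COL['orange']),r.sense()['qvel'].round(3))"
```

```text
clock: 18.58
eef_pos: [445.0, 199.4, 110.5]
tcp_rot: [3.142, -0.0, 1.749]
contact_force: [0.2, 0.8, -1.7]
opening: 0.146
[(array([142.15, 106.65]), [135, 105, 16, 4, 20]), (array([158.11, 143.14]), [153, 136, 11, 14, 111])] [-0.001  0.001 -0.     0.    -0.     0.001]
```

View pics/e1.png

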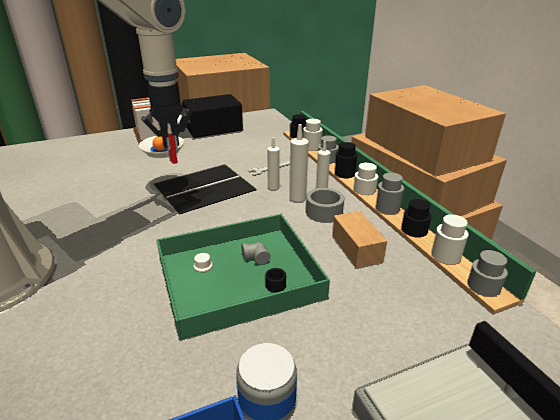

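View pics/e2.png

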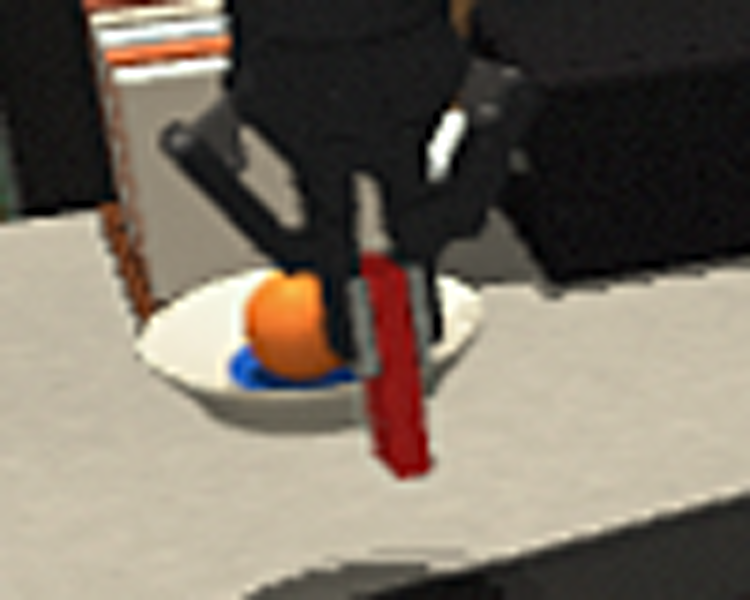

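The ball is still and unmoved, sitting at side (160,143) over the blue. The dish hangs from the gripper alone, the fittings are all in the crate, and the goods are where they were. I'm handing in.

```bash
python3 -c "
from rig import r
print(r.sign_off())"
```

```text
the job is handed in; nothing more can be done
None
```

I picked the orange ball out of the crate and set it on the blue middle of the dish. I then lifted the dish about 98 mm by its handle, turned it 1.55 rad anticlockwise, and handed it in at about 18.7 s of the 72 s allowed. No verdict was reported.

**Last checks:**
- **Stillness:** the joint speeds were practically zero, and the ball's pixel did not change between the last two pictures.
- **Ball:** after the lift, both cameras put it within 1 mm of the dish's centre. After the turn, only the side view showed it. It lay over the blue, about 1–2 pixels (a few mm) from where it should be.
- **Grip:** the gripper alone held the dish, with about 13 mm opening on the handle at 115 N.
- **Surroundings:** the three fittings were in the crate, and nothing else looked moved in the side view.

**Weaker or disagreeing checks:**
- **Reported TCP height:** the fingertips were about 32 mm higher than the reported TCP implied. The side view showed it, and so did an empty test closing above the ball. I worked from the images instead, so some TCP readings were negative without any contact.
- **Final angle:** I did not measure it from the dish itself, because the arm hid it from the top camera. It rests on the wrist yaw (1.749 rad) and the mat angle measured at the start, and should be square within about 0.03 rad.
- **Level:** I judged this by eye from the rim in the side view.

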